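# Demould cast resin blocks with tongs and close them away

### The job

Using the tongs from their stand, and never touching the blocks with the gripper itself, lift every cast resin block out of the mould and stand it upright in the middle of a compartment of the storage box, one block to a compartment. When all are in, put the lid squarely on the box, seated all round, and leave the tongs standing in their stand again; do not disturb the other things on the bench.

Things in the scene. Friction and masses are not known exactly. Their poses are not given: they have to be found in the camera images.
- mould: Blue-grey silicone mould, a loose slab 104 (x) x 150 (y) x 20 thick, 0.45 kg; origin at the centre of its underside. Six open square cavities 20 x 20, 12 deep (floor 8 above the underside), centres at x = -23, +23 and y = -46, 0, +46 in its frame; some hold a cast block upright. Moving the mould does no harm.
- box: Fixed open white storage box, 84 (x) x 130 (y) x 34 tall, walls 4; origin at the centre of its underside. Floor 5 thick; dividers 4 thick, whose tops are 22 above the underside, make six compartments (two along x, three along y), each 36 (x) x 38 (y). The space inside the outer walls is 76 x 122.
- lid: Loose lid of the storage box, lying right way up, 0.12 kg: white plate 86 (x) x 132 (y) x 5, below it a locating lip 70 x 116 x 4 (3 mm play in the box on each side). Origin at the centre of the lip's underside; plate 4 to 9 above it. Seated, the plate lies on the box's rim, lid origin 30 above box origin, long sides together.
- lid_knob (a point): Middle of the lid's round grey knob, which is upright, of diameter 22 and 26 tall: from 9 to 35 above the lid's origin, this point 22 above it.
- stand: Fixed grey stand for the tongs: foot 66 (x) x 90 (y) x 6 and an upright well, open at the top, inside 18 (x) x 42 (y), floor 6 and top edge 56 above the underside. Origin at the centre of the underside.
- tongs: Spring tongs with parallel jaws, 122 long, 80 g, standing tips down in the stand's well. Origin midway between the open tips, at their ends; z up along the tongs, jaws close along y. Two steel blades 10 (x) x 3 thick, from 0 to 60 above the tips, 28 apart inside when open; above them flat steel handles 14 (x) x 8 thick, from 58 to 122.
- tongs_grip (a point): Where to take the tongs from above: midway between the open handles, 90 above the tips. The handles are 44 wide (y) over their outsides when open. Blades move with the handles, always parallel: blade gap = width over handles less 16, from 28 down to 12. A spring opens them (6 N open, 11 N shut): a light squeeze carries them open, a fuller one grips.
- block0: Cast resin block, a honey-coloured square prism 16 x 16 x 24 tall, 15 g; origin at the centre of its underside, z up along its 24 mm length. If present, it starts in the near right cavity (as seen from the robot at mould yaw 0) of the mould (12 of its 24 mm stand above the mould's top face).
- block1: Cast resin block, a honey-coloured square prism 16 x 16 x 24 tall, 15 g; origin at the centre of its underside, z up along its 24 mm length. If present, it starts in the near middle cavity (as seen from the robot at mould yaw 0) of the mould (12 of its 24 mm stand above the mould's top face).
- block2: Cast resin block, a honey-coloured square prism 16 x 16 x 24 tall, 15 g; origin at the centre of its underside, z up along its 24 mm length. If present, it starts in the near left cavity (as seen from the robot at mould yaw 0) of the mould (12 of its 24 mm stand above the mould's top face).
- block3: Cast resin block, a honey-coloured square prism 16 x 16 x 24 tall, 15 g; origin at the centre of its underside, z up along its 24 mm length. If present, it starts in the far right cavity (as seen from the robot at mould yaw 0) of the mould (12 of its 24 mm stand above the mould's top face).
- block4: Cast resin block, a honey-coloured square prism 16 x 16 x 24 tall, 15 g; origin at the centre of its underside, z up along its 24 mm length. If present, it starts in the far middle cavity (as seen from the robot at mould yaw 0) of the mould (12 of its 24 mm stand above the mould's top face).
- block5: Cast resin block, a honey-coloured square prism 16 x 16 x 24 tall, 15 g; origin at the centre of its underside, z up along its 24 mm length. If present, it starts in the far left cavity (as seen from the robot at mould yaw 0) of the mould (12 of its 24 mm stand above the mould's top face).
- cell0 (a point): Centre of the floor of the near right compartment of the storage box (at box yaw 0, seen from the robot).
- cell1 (a point): Centre of the floor of the near middle compartment of the storage box (at box yaw 0, seen from the robot).
- cell2 (a point): Centre of the floor of the near left compartment of the storage box (at box yaw 0, seen from the robot).
- cell3 (a point): Centre of the floor of the far right compartment of the storage box (at box yaw 0, seen from the robot).
- cell4 (a point): Centre of the floor of the far middle compartment of the storage box (at box yaw 0, seen from the robot).
- cell5 (a point): Centre of the floor of the far left compartment of the storage box (at box yaw 0, seen from the robot).
- jar: Bystander: amber jar with white cap, diameter 48, 75 tall, loose; origin under its centre.
- dish: Bystander: shallow white dish, diameter 84, 16 tall, loose; origin under its centre.
- tipbox: Bystander: closed pipette-tip box 87 x 117 x 57 tall, loose; origin under its centre.
- marker: Bystander: marker pen lying on the bench, 125 long, 14 thick, loose; origin under the middle of its white barrel.
- beaker: Bystander: small glass beaker, diameter 64, 75 tall, loose; origin under its centre.
Mind the look-alikes: they are no part of the job. Leave any red look-alike of the box alone.

How it is judged:
On the way, in this order (a step that is already met when the one before it is completed fails the run):
1. every block that is present stands upright near the middle of a compartment of its own ((horizontal distance between block0 and cell0 below 0.009 m or horizontal distance between block0 and cell1 below 0.009 m or horizontal distance between block0 and cell2 below 0.009 m or horizontal distance between block0 and cell3 below 0.009 m or horizontal distance between block0 and cell4 below 0.009 m or horizontal distance between block0 and cell5 below 0.009 m) and (horizontal distance between block1 and cell0 below 0.009 m or horizontal distance between block1 and cell1 below 0.009 m or horizontal distance between block1 and cell2 below 0.009 m or horizontal distance between block1 and cell3 below 0.009 m or horizontal distance between block1 and cell4 below 0.009 m or horizontal distance between block1 and cell5 below 0.009 m) and (horizontal distance between block2 and cell0 below 0.009 m or horizontal distance between block2 and cell1 below 0.009 m or horizontal distance between block2 and cell2 below 0.009 m or horizontal distance between block2 and cell3 below 0.009 m or horizontal distance between block2 and cell4 below 0.009 m or horizontal distance between block2 and cell5 below 0.009 m) and (horizontal distance between block3 and cell0 below 0.009 m or horizontal distance between block3 and cell1 below 0.009 m or horizontal distance between block3 and cell2 below 0.009 m or horizontal distance between block3 and cell3 below 0.009 m or horizontal distance between block3 and cell4 below 0.009 m or horizontal distance between block3 and cell5 below 0.009 m) and (horizontal distance between block4 and cell0 below 0.009 m or horizontal distance between block4 and cell1 below 0.009 m or horizontal distance between block4 and cell2 below 0.009 m or horizontal distance between block4 and cell3 below 0.009 m or horizontal distance between block4 and cell4 below 0.009 m or horizontal distance between block4 and cell5 below 0.009 m) and (horizontal distance between block5 and cell0 below 0.009 m or horizontal distance between block5 and cell1 below 0.009 m or horizontal distance between block5 and cell2 below 0.009 m or horizontal distance between block5 and cell3 below 0.009 m or horizontal distance between block5 and cell4 below 0.009 m or horizontal distance between block5 and cell5 below 0.009 m) and z of each of block0, block1, block2, block3, block4, block5 in the frame of box below 0.01 m and angle between each of block0, block1, block2, block3, block4, block5's own z axis and vertical below 0.15 rad and horizontal distance between block0 and block1 above 0.0185 m and horizontal distance between each of block0, block1 and block2 above 0.0185 m and horizontal distance between each of block0, block1, block2 and block3 above 0.0185 m and horizontal distance between each of block0, block1, block2, block3 and block4 above 0.0185 m and horizontal distance between each of block0, block1, block2, block3, block4 and block5 above 0.0185 m), for 0.2 s.
2. the lid is seated squarely on the box (horizontal distance between lid and box below 0.006 m and z of lid in the frame of box between 0.027 and 0.0325 m and angle between lid's own z axis and vertical below 0.04 rad and angle between the x axis of lid and the x axis of box, either way round below 0.1 rad), for 0.2 s.
At the end, for the whole second after the job is handed in: Each block upright (0.15 rad) on the box floor, within 9 mm of the centre of its own compartment; lid seated (6 mm, tilt 0.04, yaw 0.1 rad, origin 27-32.5 mm above the box's); tongs tips down in the stand's well (13 mm, tips under 12 mm above its underside, tilt 0.2 rad); all at rest (all of step 1 and all of step 2 and horizontal distance between tongs and stand below 0.013 m and z of tongs in the frame of stand below 0.012 m and angle between tongs's own z axis and vertical below 0.2 rad and linear speed of each of lid, tongs, block0, block1, block2, block3, block4, block5 below 0.02 m/s); the robot touches nothing.
It fails at once if the gripper's fingers touch a block (contact force between the fingers and block0 above 0.3 N or contact force between the fingers and block1 above 0.3 N or contact force between the fingers and block2 above 0.3 N or contact force between the fingers and block3 above 0.3 N or contact force between the fingers and block4 above 0.3 N or contact force between the fingers and block5 above 0.3 N).
It fails at once if another thing on the bench is pushed more than 30 mm or knocked over (distance of any of jar, dish, tipbox, marker, beaker from where it was at the start of the episode above 0.03 m or angle between any of jar, dish, tipbox, marker, beaker's own z axis and vertical above 0.5 rad).
Of block0, block1, block2, block3, block4, block5 only 4 to 6 are there at a start; the rules pass over those that are not, and their reading is None.
At some moment in a run one of lid, mould may be knocked a few centimetres aside while the robot is not near it.
It also fails if it takes over 210 s, if anything falls off the work surface, if the arm or the gripper's body presses on something with over 40 N, if the wrist force passes 120 N, or if a joint passes its speed limit or range.

### The arm

A 7-joint arm with a two-finger parallel gripper is mounted at the origin on the work surface. World frame = base frame: x ahead of the robot, y to its left, z up, the work surface at z = 0. Lengths are in m, angles in rad, forces in N, time in s.
With the tool pointing down it reaches from about 0.4 to 0.9 m from the base axis. Payload 5.5 kg.
Tool frame: the origin (TCP) lies on the centre line of the jaws, within the pads' length; the fingertips stand 19 mm ahead of it and the grasp point (between the pads) is the TCP; z points along the fingers, y is the line along which they close (so a half turn about z gives the same grasp; the last joint's range is limited). The gripper opens to 85 mm and grips with 20 to 120 N. Pads are 22 mm wide; open, the fingers measure 114 mm over their backs; the gripper's body (76 mm by 85 mm) begins 54 mm behind the grasp point. The pads swing forward as they close: fully open they stand 13 mm farther back than shut.
Start: joints at [-0.995, 0.501, -0.427, 1.55, 0.221, 1.138, -0.21], TCP at [0.2, 0.618, 0.25] pointing down, gripper open.
Joint ranges: [-2.88, 2.88], [-0.31, 2.03], [-1.54, 1.56], [0.2, 2.42], [-1.41, 4.55], [0.19, 2.02], [-2.57, 2.57]. Speed limits (rad/s): [2.57, 2.57, 3.14, 3.14, 3.14, 3.14, 3.14].

### API

Orientations are given as a unit quaternion [x, y, z, w].
In Python, from rig import r, vision gives the robot as it stands.
- The arm moves only by the tool carry_out, never from a script. Its argument "motion" is text: rows parted by semicolons, each of 7 numbers parted by spaces: the turn, a rotation vector about the tool's x, y, z in rad, then the shift along the tool's x, y, z in cm, then the opening, from 0 (shut) to 1 (fully open). A call has 1 to 12 rows; each row is the pose to reach, as a shift and turn from the pose commanded when the call began, along the tool's axes at that moment; what a row does not reach only later rows make up. A row lasts 1/12 s, in which the tool goes at most 41.7 mm and 7.16 degrees, less where a joint would pass 70% of its speed; a pose out of reach is approached as far as the arm can. A call with a gripper value outside its range is refused whole. The fingers move at their own pace and stop on an object; "force" is the grip in N (left out, the last holds). Time passes only in rows, so rows that repeat a pose let the fingers close. It gives the time, the measured TCP pose, the force, the opening and the grip force at its end, in the units of the state.
- r.observe(): the state, without advancing time (a new reading comes with each control period).
- vision.get_image(name): name is "scene" or "top" or "wrist"; returns the picture (480x640x3 uint8, red, green, blue); there is no depth.
- vision.camera_model(name): a dict with "mtx" (3x3 intrinsics, pixels), "k1" (the pictures are not rectified: a ray, as slopes to the right and down, at radius r is drawn at 1 + k1 r^2 times it, then the intrinsics apply), "origin" and "orientation" of the camera in the world; the wrist camera has in their place "tool_from_camera" (4x4, takes a point from camera to tool coordinates, whose origin is the TCP and whose axes are the flange's). Camera axes: x right, y down, z forward; pixel columns grow to the right and rows downward; lengths in m; the calibration is good to about 2 mm. A picture is of the moment at which its call begins: read the wrist's pose just before it. camera_model takes no time and is no camera call.
- r.sign_off(): hands the job in; it is judged then, once.
The state is a dict: "time_s": time; "joint_positions": joint angles; "dq": joint speeds; "joint_torque": joint torques, N m; "eef_pos": TCP position; "orientation": TCP orientation; "wrist_force": force on the tool from outside, world axes, zero at the start; "torque": the same for the moment, N m; "gripper_width": finger opening in m; "gripper_force": force on a finger pad.
Only numpy, scipy, OpenCV 4.12 (cv2) and the standard library are available. Lean on these libraries where they do the work, as an engineer would, in place of code of your own. Each camera call takes 0.05 s, during which the arm holds its last target. There are 200 camera calls.

## Working session

There is one attempt and no reset: what is moved stays moved. The work goes in short steps, Python scripts to look and compute and a tool call to move; the robot and the scene stay as the last step left them, time stands still between calls to the robot, and variables do not carry over. Pictures are saved under pics/ and viewed, at most 14 in all, crops included, and the job is handed in when it is done.

Besides the shell and the picture viewer there is one more tool, called after ">>>" as name(argument=value, ...) on one line, values as JSON. carry_out: Moves the arm, as the interface text tells. Its arguments: {"type":"object","properties":{"motion":{"type":"string"},"force":{"type":"number"}},"required":["motion"]}

```bash
mkdir -p pics; ls
python3 - <<'E'
from rig import r, vision
import cv2
print(r.observe())
for n in ("scene","top"):
    m=vision.camera_model(n); print(n,m)
    cv2.imwrite(f"pics/{n}0.png",vision.get_image(n)[:,:,::-1])
print(vision.camera_model("wrist"))
E
```

```text
pics
{'time_s': 0.0, 'joint_positions': array([-0.99481199,  0.50185289, -0.42680443,  1.55146894,  0.22082412,
        1.13831148, -0.21028777]), 'dq': array([-0.00056545,  0.00152118,  0.00156686, -0.00098995,  0.00014424,
       -0.00193025, -0.0016853 ]), 'joint_torque': array([ 1.35622086e-04, -5.69519806e+01, -5.81577167e+00, -2.80951381e+01,
        1.07319784e-02,  1.19774113e-02, -1.64823632e-05]), 'eef_pos': array([0.19984748, 0.61781095, 0.24924946]), 'orientation': array([ 1.55709622e-01,  9.87802378e-01, -9.71969105e-04, -1.77338626e-04]), 'wrist_force': array([ 0.40474832,  0.00785281, -0.06663148]), 'torque': array([ 0.05913094, -0.02428381, -0.00046236]), 'gripper_force': 0.0, 'gripper_width': 0.0850659677856827}
scene {'mtx': array([[470.76468793,   0.        , 322.56584102],
       [  0.        , 470.76468793, 238.00761139],
       [  0.        ,   0.        ,   1.        ]]), 'k1': -0.08627477585050734, 'origin': array([1.09642907, 0.68289773, 0.83233892]), 'orientation': array([ 0.29117534,  0.84810025, -0.42261784, -0.13167023])}
top {'mtx': array([[609.78223778,   0.        , 319.15978539],
       [  0.        , 609.78223778, 243.23959261],
       [  0.        ,   0.        ,   1.        ]]), 'k1': -0.03608472115496923, 'origin': array([ 0.3802953 , -0.06511076,  1.7317541 ]), 'orientation': array([-0.70446416,  0.70816359, -0.03928059,  0.02629855])}
{'mtx': array([[335.05383215,   0.        , 315.0528189 ],
       [  0.        , 335.05383215, 238.94527267],
       [  0.        ,   0.        ,   1.        ]]), 'k1': -0.03603725847173578, 'tool_from_camera': array([[-4.09636640e-04, -9.49194867e-01, -3.14688635e-01,
         8.04706493e-02],
       [ 9.99999867e-01, -4.87456335e-04,  1.68593522e-04,
         1.19938719e-03],
       [-3.13425074e-04, -3.14688524e-01,  9.49194940e-01,
        -1.24560643e-01],
       [ 0.00000000e+00,  0.00000000e+00,  0.00000000e+00,
         1.00000000e+00]])}
```

View pics/top0.png

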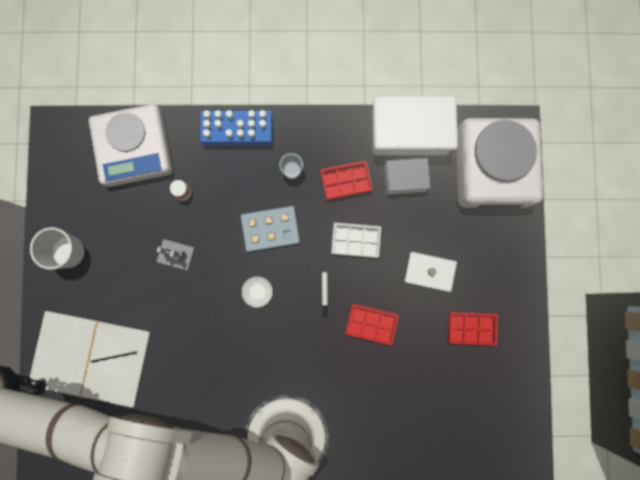

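View pics/scene0.png

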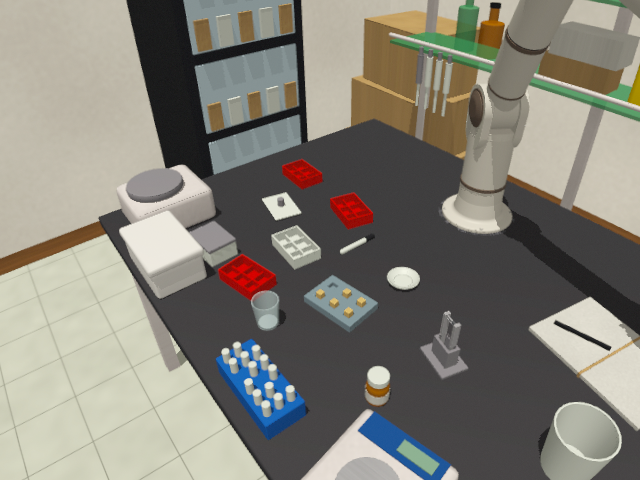

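Top view: white box at (357,240), between red look-alike trays at (346,180), (372,324) and (473,329). The white lid is at (431,272). The mould is at (270,229) with 5 blocks and an empty cavity near right (287,234). The tongs stand is at (175,254). The white box and white lid fit the description, because the box is white and the look-alikes are all red.

```bash
cat > h.py <<'E'
import numpy as np, cv2
from scipy.spatial.transform import Rotation as R
from scipy.optimize import least_squares
from rig import r, vision
def cam(name, st=None):
    m=vision.camera_model(name)
    if name=="wrist":
        st=st or r.observe(); T=np.array(m["tool_from_camera"]); Rt=R.from_quat(st["orientation"]).as_matrix()
        return m["mtx"],m["k1"],Rt@T[:3,3]+st["eef_pos"],Rt@T[:3,:3]
    return m["mtx"],m["k1"],np.array(m["origin"]),R.from_quat(m["orientation"]).as_matrix()
def proj(c,P):
    K,k,o,Rc=c; p=(np.atleast_2d(P)-o)@Rc
    return cv2.projectPoints(p.reshape(-1,1,3),np.zeros(3),np.zeros(3),K,np.array([k,0,0,0.]))[0].reshape(-1,2)
def plane(c,uv,z):
    K,k,o,Rc=c
    n=cv2.undistortPoints(np.float64(uv).reshape(-1,1,2),K,np.array([k,0,0,0.])).reshape(-1,2)
    d=np.c_[n,np.ones(len(n))]@Rc.T
    return o+d*((z-o[2])/d[:,2])[:,None]
def rect(c,mask,z):
    """largest blob -> centre, size(long,short), angle of long side, at height z"""
    cs=cv2.findContours(mask.astype(np.uint8),cv2.RETR_EXTERNAL,cv2.CHAIN_APPROX_NONE)[0]
    q=max(cs,key=cv2.contourArea).reshape(-1,2)
    w=plane(c,q,z)[:,:2]
    (x,y),(a,b),t=cv2.minAreaRect((w*1e3).astype(np.float32))
    if a<b: a,b,t=b,a,t+90
    t=(t-90+90)%180-90   # yaw: long side is body y
    return x/1e3,y/1e3,a,b,t
def snap(name,fn=None):
    st=r.observe(); im=vision.get_image(name)
    if fn: cv2.imwrite(f"pics/{fn}.png",im[:,:,::-1])
    return im,cam(name,st),st
def roi(mask,x0,y0,x1,y1):
    m=np.zeros_like(mask); m[y0:y1,x0:x1]=mask[y0:y1,x0:x1]; return m
def go(x,y,z,yaw=None):
    """tool-frame shift (cm) and turn about tool z (rad) from now; yaw: world angle of tool y axis minus 90deg, in deg"""
    st=r.observe(); Rt=R.from_quat(st["orientation"])
    d=Rt.inv().apply(np.array([x,y,z])-st["eef_pos"])*100
    M=Rt.as_matrix(); cur=np.degrees(np.arctan2(-M[0,1],M[1,1]))
    s="cur pos %s yaw %.2f | shift cm %s"%(st["eef_pos"].round(4),cur,d.round(2))
    if yaw is not None:
        e=(yaw-cur+90)%180-90
        t=R.from_euler('z',yaw if abs((yaw-cur+180)%360-180)<=90 else yaw+180,degrees=True).as_matrix()
        T=np.c_[-t[:,0],t[:,1],[0,0,-1]]   # tool x=-ex, y=ey, z=down
        s+=" rotvec %s (%.1f deg)"%((Rt.inv()*R.from_matrix(T)).as_rotvec().round(4),e)
    print(s)
E
python3 - <<'E'
from h import *
im=cv2.cvtColor(cv2.imread("pics/top0.png"),cv2.COLOR_BGR2RGB); c=cam("top")
hsv=cv2.cvtColor(im,cv2.COLOR_RGB2HSV); V=hsv[...,2]; S=hsv[...,1]
white=(V>110)
print("box",rect(c,roi(white,325,215,388,265),.034))
print("lid",rect(c,roi(white,400,245,460,300),.009))
print("mould",rect(c,roi(V>75,235,200,305,255),.020))
for n,uv,z in (("stand",(175,254),.006),("dish",(257,292),.016),("beaker",(291,167),.07),("jar",(180,190),.07),("marker",(325,289),.01),("redfar",(346,180),.03),("rednear",(372,324),.03)):
    print(n,plane(c,[uv],z)[0].round(3))
go(0,0,0,0)
E
```

```text
box (0.5485647583007812, -0.199685546875, 138.5794677734375, 91.99978637695312, -5.049903869628906)
lid (0.45943023681640627, -0.41271099853515625, 139.81292724609375, 93.5274658203125, -12.412498474121094)
mould (0.5864385986328124, 0.03739846038818359, 183.79795837402344, 153.64559936523438, -0.21126556396484375)
stand [0.512 0.311 0.006]
dish [0.403 0.078 0.016]
beaker [ 0.747 -0.019  0.07 ]
jar [0.684 0.286 0.07 ]
marker [ 0.411 -0.113  0.01 ]
redfar [ 0.718 -0.174  0.03 ]
rednear [ 0.313 -0.242  0.03 ]
cur pos [0.1999 0.6179 0.2493] yaw -17.92 | shift cm [ 1.000e-02 -6.490e+01  2.505e+01] rotvec [-1.800e-03 -3.000e-04 -3.128e-01] (17.9 deg)
```

```bash
python3 -c "
from h import *
go(.46,.311,.30,-10)"
```

```text
cur pos [0.1999 0.6179 0.2493] yaw -17.92 | shift cm [-34.19 -21.2   -5.03] rotvec [-0.0018 -0.0002 -0.1382] (7.9 deg)
```

>>> carry_out(motion="0 0 -0.02 -3.4 -2.1 -0.5 1;0 0 -0.04 -6.8 -4.2 -1 1;0 0 -0.06 -10.2 -6.3 -1.5 1;0 0 -0.08 -13.6 -8.4 -2 1;0 0 -0.1 -17 -10.5 -2.5 1;0 0 -0.12 -20.4 -12.6 -3 1;0 0 -0.138 -23.8 -14.7 -3.5 1;0 0 -0.138 -27.2 -16.8 -4 1;0 0 -0.138 -30.6 -18.9 -4.5 1;0 0 -0.138 -34.2 -21.2 -5 1;0 0 -0.138 -34.2 -21.2 -5 1;0 0 -0.138 -34.2 -21.2 -5 1")

```text
time_s: 1.1
eef_pos: [0.4626, 0.308, 0.3001]
orientation: [0.091, 0.996, -0.001, 0.0]
wrist_force: [-1.1, 1.3, -0.3]
gripper_width: 0.0852
gripper_force: 0.0
```

```bash
python3 -c "
from h import *
snap('wrist','w1'); print(r.observe()['eef_pos'])"
```

```text
[0.46067956 0.31042526 0.29999166]
```

View pics/w1.png

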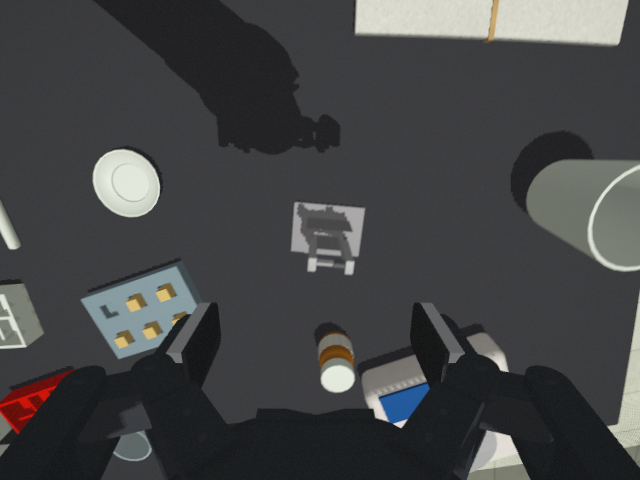

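Wrist view: the stand foot is at (291–365, 202–257) and the handle tops at about (315,265) and (346,267). I'm enlarging this before the grasp.

```bash
python3 -c "
import cv2
i=cv2.imread('pics/w1.png')[190:290,270:390]
cv2.imwrite('pics/w1c.png',cv2.resize(i,None,fx=6,fy=6,interpolation=cv2.INTER_CUBIC))"
```

```text
(no output)
```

View pics/w1c.png

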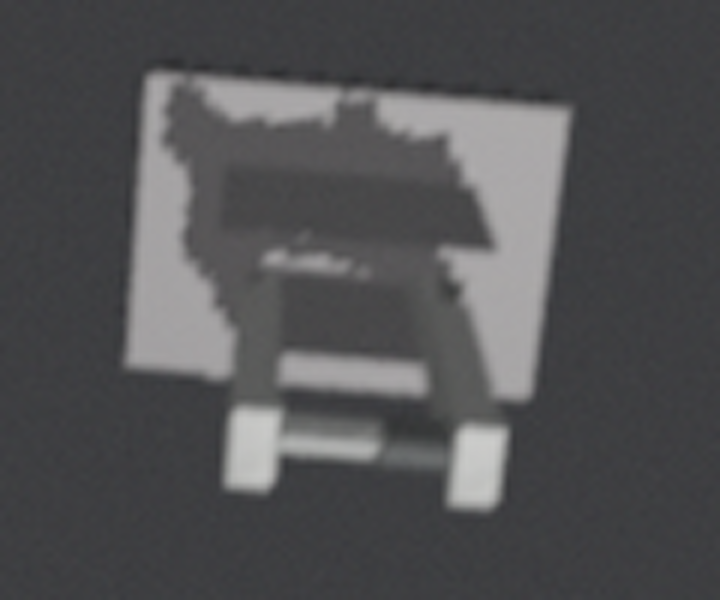

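The foot corners and both handle tops are clear in the crop. I'm turning them into poses.

Run:
```python
from h import *
c=cam("wrist")
f=lambda a:np.array(a)/6.+[270-.42,190-.42]
F=plane(c,f([(148,70),(573,105),(530,402),(125,368)]),.006)
print("foot c",F.mean(0),"sides",[np.linalg.norm(F[i]-F[(i+1)%4]).round(4) for i in range(4)])
d=F[1]-F[0]+F[2]-F[3]; print("yaw y-axis",np.degrees(np.arctan2(-d[0],d[1])))
L=plane(c,f([(232,405),(282,407),(270,492),(223,488)]),.128);Rr=plane(c,f([(456,424),(508,424),(497,510),(447,507)]),.128)
print(L.mean(0),Rr.mean(0),(L.mean(0)+Rr.mean(0))/2); d=Rr.mean(0)-L.mean(0); print(np.linalg.norm(d),np.degrees(np.arctan2(-d[0],d[1])))
```

```text
foot c [0.50830923 0.31880652 0.006     ] sides [np.float64(0.0906), np.float64(0.0681), np.float64(0.0906), np.float64(0.0675)]
yaw y-axis -15.16480836594569
[0.50305753 0.30054522 0.128     ] [0.51256274 0.3354409  0.128     ] [0.50781014 0.31799306 0.128     ]
0.03616707334668305 -15.23708403630573
```

```bash
python3 -c "
from h import *
go(.508,.3183,.096,-15.2)"
```

```text
cur pos [0.4607 0.3104 0.3   ] yaw -10.19 | shift cm [-4.53  1.62 20.4 ] rotvec [-0.0003 -0.0006  0.0875] (-5.0 deg)
```

>>> carry_out(motion="0 0 0.045 -2.3 0.8 2 1;0 0 0.0875 -4.53 1.62 5 1;0 0 0.0875 -4.53 1.62 8.5 1;0 0 0.0875 -4.53 1.62 12 1;0 0 0.0875 -4.53 1.62 15 1;0 0 0.0875 -4.53 1.62 17.5 1;0 0 0.0875 -4.53 1.62 19.5 1;0 0 0.0875 -4.53 1.62 20.4 1;0 0 0.0875 -4.53 1.62 20.4 0.9;0 0 0.0875 -4.53 1.62 20.4 0.7;0 0 0.0875 -4.53 1.62 20.4 0.56;0 0 0.0875 -4.53 1.62 20.4 0.5", force=30)

```text
time_s: 2.15
eef_pos: [0.5084, 0.3206, 0.0981]
orientation: [0.131, 0.991, 0.001, 0.001]
wrist_force: [-0.6, -0.3, -0.1]
gripper_width: 0.0431
gripper_force: 5.4
```

>>> carry_out(motion="0 0 0 0 0 0 0.5;0 0 0 0 0 0 0.46;0 0 0 0 0 0 0.46;0 0 0 0 0 0 0.46;0 0 0 0 0 0 0.46")

```text
time_s: 2.57
eef_pos: [0.5085, 0.3197, 0.0976]
orientation: [0.131, 0.991, 0.0, 0.001]
wrist_force: [0.6, -1.6, 7.0]
gripper_width: 0.0392
gripper_force: 7.2
```

>>> carry_out(motion="0 0 0 0 0 -1 0.46;0 0 0 0 0 -3 0.46;0 0 0 0 0 -6 0.46;0 0 0 0 0 -9 0.46;0 0 0 0 0 -12 0.46;0 0 0 0 0 -15 0.46;0 0 0 0 0 -18 0.46;0 0 0 0 0 -20 0.46;0 0 0 0 0 -20 0.46")

```text
time_s: 3.32
eef_pos: [0.5095, 0.3215, 0.3025]
orientation: [0.131, 0.991, 0.003, 0.004]
wrist_force: [0.2, 1.2, -1.2]
gripper_width: 0.0394
gripper_force: 7.3
```

```bash
python3 -c "
from h import *
go(.60,.037,.30,0)"
```

```text
cur pos [0.5095 0.3215 0.3025] yaw -15.01 | shift cm [-16.11 -25.14   0.17] rotvec [ 0.0064  0.0072 -0.262 ] (15.0 deg)
```

>>> carry_out(motion="0 0 -0.04 -2 -3.1 0 0.46;0 0 -0.09 -4 -6.3 0 0.46;0 0 -0.14 -6 -9.4 0 0.46;0 0 -0.19 -8 -12.5 0 0.46;0 0 -0.23 -10 -15.6 0 0.46;0 0 -0.262 -12 -18.7 0 0.46;0 0 -0.262 -14 -21.9 0 0.46;0 0 -0.262 -15.5 -24 0 0.46;0 0 -0.262 -16.1 -25 0 0.46;0 0 -0.262 -16.1 -25.1 0 0.46;0 0 -0.262 -16.1 -25.1 0 0.46;0 0 -0.262 -16.1 -25.1 0 0.46")

```text
time_s: 4.32
eef_pos: [0.5972, 0.0382, 0.2961]
orientation: [-0.001, 1.0, 0.001, -0.0]
wrist_force: [-0.5, 0.7, 0.2]
gripper_width: 0.0397
gripper_force: 7.3
```

```bash
python3 -c "
from h import *
snap('wrist','w2'); o=r.observe(); print(o['eef_pos'],o['orientation'])"
```

```text
[0.59732241 0.03853524 0.2962035 ] [-1.78843763e-03  9.99998078e-01  7.57567295e-04 -2.69234434e-04]
```

View pics/w2.png

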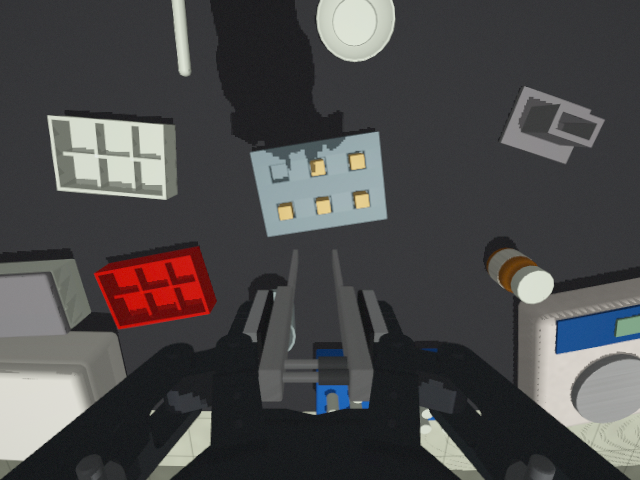

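Wrist view:
- The mould spans (250–387, 131–237). It has blocks at (318,168), (357,161), (286,212), (323,206) and (362,201), and an empty cavity at (279,172).
- The white box is at (50–177, 115–199).
- The tongs are held with their tips at (296,250) and (335,250).

Run:
```python
from h import *
im=cv2.imread("pics/w2.png"); c=cam("wrist")
hsv=cv2.cvtColor(im,cv2.COLOR_BGR2HSV)
m=roi(((hsv[...,0]>8)&(hsv[...,0]<30)&(hsv[...,1]>70)&(hsv[...,2]>120)).astype(np.uint8),240,120,400,240)
n,_,s,ce=cv2.connectedComponentsWithStats(m)
for i in range(1,n):
    if s[i,4]>30: print(s[i],ce[i].round(1),plane(c,[ce[i]],.032)[0].round(4))
T=plane(c,[(296,250),(335,250)],c[2][2]*0+.205);print("tips",T)
print("pred tips tool 91.6 ahead", proj(c,[r.observe()['eef_pos']+np.array([0,y,-.0916]) for y in(.0135,-.0135)]))
cv2.imwrite("pics/w2c.png",np.hstack([cv2.resize(im[105:210,40:190],None,fx=5.2,fy=5.2,interpolation=cv2.INTER_CUBIC)]))
```

```text
[350 154  16  16 217] [357.1 161.4] [0.5528 0.0878 0.032 ]
[311 160  15  16 200] [317.6 167.9] [0.5604 0.0428 0.032 ]
[355 194  15  14 186] [361.7 200.5] [0.5981 0.0951 0.032 ]
[316 199  15  15 179] [323.1 206.5] [0.6054 0.0496 0.032 ]
[278 206  15  14 180] [285.1 212.4] [0.6127 0.0043 0.032 ]
tips [[0.59673194 0.02665532 0.205     ]
 [0.59666502 0.05341224 0.205     ]]
pred tips tool 91.6 ahead [[332.94436644 250.69365555]
 [293.68716508 250.60104991]]
```

View pics/w2c.png

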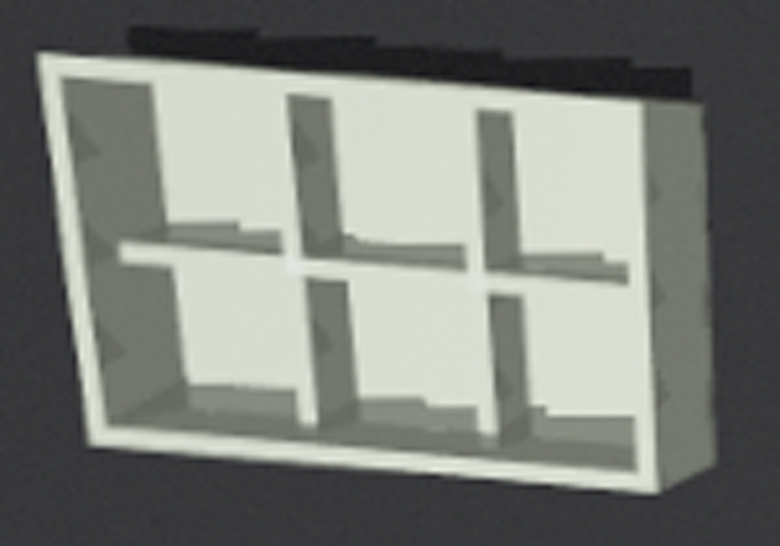

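```bash
cat >> h.py <<'E'
def Rz(t): t=np.radians(t); return np.array([[np.cos(t),-np.sin(t)],[np.sin(t),np.cos(t)]])
def fit2(body,world):
    """rigid fit body->world, returns x,y,yaw(deg),residuals"""
    f=lambda p:(body@Rz(p[2]).T+p[:2]-world).ravel()*1e3
    s=least_squares(f,[*world.mean(0),0],x_scale=[.01,.01,5]); return s.x,s.fun.round(1)
SLOT=np.array([[-23,-46],[-23,0],[-23,46],[23,-46],[23,0],[23,46]])/1e3
CELL=np.array([[-20,-42],[-20,0],[-20,42],[20,-42],[20,0],[20,42]])/1e3
E
python3 - <<'E'
from h import *
c=cam("wrist")
q=np.array([(38,52),(642,100),(660,492),(88,446)])/5.2+[40-.4,105-.4]
W=plane(c,q,.034)[:,:2]; B=np.array([[-42,-65],[-42,65],[42,65],[42,-65]])/1e3
p,res=fit2(B,W); print("box",p,res); print((CELL@Rz(p[2]).T+p[:2]).round(4))
W=np.array([[.5604,.0428],[.5528,.0878],[.6127,.0043],[.6054,.0496],[.5981,.0951]])
p,res=fit2(SLOT[[1,2,3,4,5]],W); print("mould",p,res); b=SLOT@Rz(p[2]).T+p[:2]; print(b.round(4))
go(*b[5],.14,p[2])
E
```

```text
box [ 0.54863012 -0.19683608 -4.97538486] [ 0.6  0.2  0.4 -0.6 -0.4 -0.8 -0.6  1.1]
[[ 0.5251 -0.2369]
 [ 0.5287 -0.1951]
 [ 0.5323 -0.1533]
 [ 0.5649 -0.2404]
 [ 0.5686 -0.1986]
 [ 0.5722 -0.1567]]
mould [0.58278715 0.04611009 9.06610908] [-0.3 -0.3  0.   0.1  0.   0.   0.1  0.1  0.2  0.1]
[[ 0.5673 -0.0029]
 [ 0.5601  0.0425]
 [ 0.5528  0.0879]
 [ 0.6127  0.0043]
 [ 0.6055  0.0497]
 [ 0.5983  0.0952]]
cur pos [0.5973 0.0385 0.2962] yaw 0.20 | shift cm [-0.12  5.64 15.63] rotvec [ 0.0016 -0.0004 -0.1547] (8.9 deg)
```

```bash
python3 -c "
from h import *
go(.5983,.0937,.16,9.1)"
```

```text
cur pos [0.5973 0.0385 0.2962] yaw 0.20 | shift cm [-0.12  5.5  13.63] rotvec [ 0.0016 -0.0004 -0.1552] (8.9 deg)
```

>>> carry_out(motion="0 0 -0.05 0 1.5 3 0.5;0 0 -0.1 -0.1 3.5 6 0.5;0 0 -0.155 -0.1 5.5 9 0.5;0 0 -0.155 -0.1 5.5 12 0.5;0 0 -0.155 -0.1 5.5 13.6 0.5;0 0 -0.155 -0.1 5.5 13.6 0.5;0 0 -0.155 -0.1 5.5 13.6 0.5;0 0 -0.155 -0.1 5.5 13.6 0.5")

```text
time_s: 5.03
eef_pos: [0.5998, 0.0917, 0.1618]
orientation: [-0.078, 0.997, 0.0, 0.001]
wrist_force: [-0.0, -0.0, -0.9]
gripper_width: 0.0427
gripper_force: 6.3
```

Run:
```python
from h import *
im,c,st=snap('wrist','w3'); print(st["eef_pos"],st["gripper_width"])
go(.5983,.0937,.114,9.1)
cv2.imwrite("pics/w3c.png",cv2.resize(im[100:320,190:440,::-1],None,fx=2.6,fy=2.6))
print(proj(c,[[.5983,.0952,.032]]))
```

```text
[0.59983302 0.09172594 0.16179299] 0.042739452595158864
cur pos [0.6003 0.0913 0.1623] yaw 8.91 | shift cm [0.17 0.26 4.83] rotvec [ 0.0002  0.0033 -0.0034] (0.2 deg)
[[318.42423559 232.18413177]]
```

View pics/w3c.png

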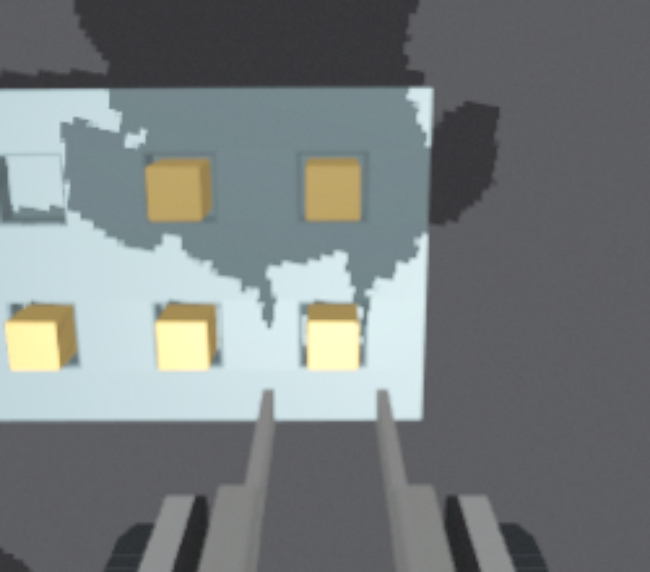

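>>> carry_out(motion="0 0 0 0.17 0.26 0 0.5;0 0 0 0.17 0.26 1 0.5;0 0 0 0.17 0.26 2.5 0.5;0 0 0 0.17 0.26 4 0.5;0 0 0 0.17 0.26 4.7 0.5;0 0 0 0.17 0.26 4.7 0.5;0 0 0 0.17 0.26 4.7 0.5")

```text
time_s: 5.67
eef_pos: [0.5969, 0.0928, 0.1133]
orientation: [-0.077, 0.997, 0.0, -0.0]
wrist_force: [-0.2, -0.2, -0.3]
gripper_width: 0.0424
gripper_force: 6.3
```

>>> carry_out(motion="0 0 0 0 0 0 0.45;0 0 0 0 0 0 0.35;0 0 0 0 0 0 0.25;0 0 0 0 0 0 0.25;0 0 0 0 0 0 0.25;0 0 0 0 0 0 0.25", force=35)

```text
time_s: 6.17
eef_pos: [0.5977, 0.093, 0.1143]
orientation: [-0.077, 0.997, 0.0, 0.001]
wrist_force: [-0.4, -0.4, 4.9]
gripper_width: 0.0306
gripper_force: 34.7
```

>>> carry_out(motion="0 0 0 0 0 -0.5 0.25;0 0 0 0 0 -1.5 0.25;0 0 0 0 0 -3 0.25;0 0 0 0 0 -5 0.25;0 0 0 0 0 -7 0.25;0 0 0 0 0 -9 0.25;0 0 0 0 0 -9 0.25")

```text
time_s: 6.75
eef_pos: [0.5994, 0.0933, 0.2081]
orientation: [-0.077, 0.997, 0.0, 0.003]
wrist_force: [0.5, 0.1, 0.0]
gripper_width: 0.0307
gripper_force: 34.8
```

```bash
python3 -c "
from h import *
go(.5722,-.1582,.20,-5)"
```

```text
cur pos [0.5994 0.0933 0.2081] yaw 8.86 | shift cm [  6.56 -24.43   0.77] rotvec [0.0008 0.0069 0.2419] (-13.9 deg)
```

>>> carry_out(motion="0 0 0.03 0.5 -2 0 0.25;0 0 0.06 1.3 -5 0 0.25;0 0 0.1 2.2 -8.3 0 0.25;0 0 0.14 3.1 -11.6 0 0.25;0 0 0.18 4 -14.9 0 0.25;0 0 0.22 4.9 -18.2 0 0.25;0 0 0.242 5.8 -21.5 0 0.25;0 0 0.242 6.3 -23.5 0 0.25;0 0 0.242 6.56 -24.43 0.4 0.25;0 0 0.242 6.56 -24.43 0.8 0.25;0 0 0.242 6.56 -24.43 0.8 0.25;0 0 0.242 6.56 -24.43 0.8 0.25")

```text
time_s: 7.75
eef_pos: [0.5697, -0.1558, 0.1944]
orientation: [0.042, 0.999, 0.001, -0.001]
wrist_force: [-0.4, 0.9, 0.0]
gripper_width: 0.0307
gripper_force: 34.8
```

Run:
```python
from h import *
im,c,st=snap('wrist','w4'); print(st["eef_pos"],st["gripper_width"])
go(.5722,-.1582,.15,-5)
go(.5722,-.1582,.112,-5)
cv2.imwrite("pics/w4c.png",cv2.resize(im[100:320,150:450,::-1],None,fx=2.6,fy=2.6))
print(proj(c,[[.5722,-.1567,.005]]))
```

```text
[ 0.56971634 -0.15576675  0.19444069] 0.030684639093415067
cur pos [ 0.5701 -0.1557  0.1948] yaw -4.79 | shift cm [-0.24 -0.24  4.48] rotvec [ 0.0017 -0.0008  0.0037] (-0.2 deg)
cur pos [ 0.5701 -0.1557  0.1948] yaw -4.79 | shift cm [-0.24 -0.25  8.28] rotvec [ 0.0017 -0.0008  0.0037] (-0.2 deg)
[[312.73782293 218.27882352]]
```

View pics/w4c.png

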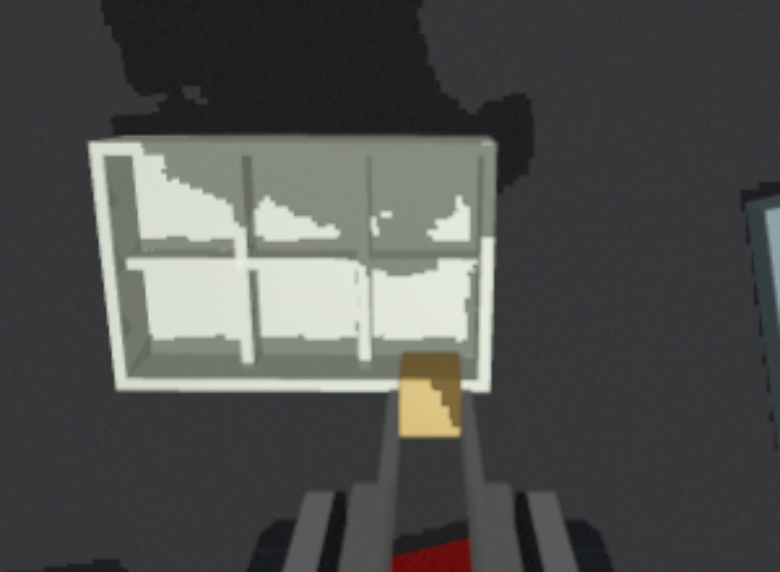

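The block is held upright in the tongs. The box rim corners in the crop are (89,142), (497,143), (490,391) and (117,390), so I'm refitting the box from this closer view.

Run:
```python
from h import *
c=cam("wrist")
q=np.array([(89,141),(497,141),(490,391),(117,390)])/2.6+[150-.3,100-.3]
W=plane(c,q,.034)[:,:2]; B=np.array([[-42,-65],[-42,65],[42,65],[42,-65]])/1e3
p,res=fit2(B,W); print("box",p,res); print((CELL@Rz(p[2]).T+p[:2]).round(4))
```

```text
box [ 0.54879873 -0.19673229 -5.01186867] [ 0.5  0.3  0.5 -0.4 -0.5 -0.2 -0.5  0.4]
[[ 0.5252 -0.2368]
 [ 0.5289 -0.195 ]
 [ 0.5325 -0.1531]
 [ 0.5651 -0.2403]
 [ 0.5687 -0.1985]
 [ 0.5724 -0.1566]]
```

>>> carry_out(motion="0 0 0 -0.24 -0.24 0 0.25;0 0 0 -0.24 -0.24 2 0.25;0 0 0 -0.24 -0.24 4 0.25;0 0 0 -0.24 -0.24 6 0.25;0 0 0 -0.24 -0.24 7.4 0.25;0 0 0 -0.24 -0.24 8.2 0.25;0 0 0 -0.24 -0.24 8.2 0.25;0 0 0 -0.24 -0.24 8.2 0.25")

```text
time_s: 8.47
eef_pos: [0.5724, -0.1607, 0.1135]
orientation: [0.043, 0.999, 0.0, 0.0]
wrist_force: [0.4, 0.2, -0.3]
gripper_width: 0.0306
gripper_force: 35.9
```

>>> carry_out(motion="0 0 0 0 0.2 0.15 0.25;0 0 0 0 0.2 0.15 0.25;0 0 0 0 0.2 0.15 0.32;0 0 0 0 0.2 0.15 0.38;0 0 0 0 0.2 0.15 0.42;0 0 0 0 0.2 0.15 0.42;0 0 0 0 0.2 -0.5 0.42;0 0 0 0 0.2 -2 0.42;0 0 0 0 0.2 -4 0.44;0 0 0 0 0.2 -6 0.46;0 0 0 0 0.2 -8.5 0.48;0 0 0 0 0.2 -10 0.5")

```text
time_s: 9.47
eef_pos: [0.5731, -0.1596, 0.2163]
orientation: [0.044, 0.999, -0.0, 0.001]
wrist_force: [0.5, 0.0, -0.9]
gripper_width: 0.0427
gripper_force: 6.3
```

Run:
```python
from h import *
im,c,st=snap('wrist','w5'); print(st["eef_pos"],st["gripper_width"])
cv2.imwrite("pics/w5c.png",cv2.resize(im[100:320,150:450,::-1],None,fx=2.6,fy=2.6))
print(proj(c,[[.5724,-.1566,.029]]))
hsv=cv2.cvtColor(im,cv2.COLOR_RGB2HSV)
m=((hsv[...,0]>8)&(hsv[...,0]<30)&(hsv[...,1]>70)&(hsv[...,2]>90)).astype(np.uint8)
n,_,s,ce=cv2.connectedComponentsWithStats(m)
for i in range(1,n):
    if s[i,4]>60: print(s[i],ce[i].round(1),plane(c,[ce[i]],.029)[0].round(4),plane(c,[ce[i]],.032)[0].round(4))
go(.6055,.0482,.17,9.1)
```

```text
[ 0.57308579 -0.15959221  0.21632199] 0.04271634379387972
[[316.99864131 214.45231023]]
[560 162  27  22 498] [572.3 172.3] [0.5522 0.0862 0.029 ] [0.5517 0.0839 0.032 ]
[512 173  26  22 482] [524.2 183.7] [0.5594 0.0407 0.029 ] [0.5588 0.0389 0.032 ]
[307 204  17  21 337] [315.2 214.2] [ 0.572  -0.1583  0.029 ] [ 0.5712 -0.1582  0.032 ]
[515 218  25  22 442] [526.8 228.9] [0.6047 0.0482 0.029 ] [0.6036 0.0462 0.032 ]
[469 229  24  22 412] [480.8 239.6] [0.6119 0.0028 0.029 ] [0.6108 0.0013 0.032 ]
cur pos [ 0.5747 -0.16    0.2191] yaw -5.01 | shift cm [-1.22 21.01  4.89] rotvec [-0.0021  0.0072 -0.2462] (14.1 deg)
```

>>> carry_out(motion="0 0 -0.04 0 2.5 0 0.5;0 0 -0.08 -0.2 5.5 0 0.5;0 0 -0.12 -0.4 9 0 0.5;0 0 -0.16 -0.6 12.5 0 0.5;0 0 -0.2 -0.8 16 1 0.5;0 0 -0.24 -1 19 2.5 0.5;0 0 -0.246 -1.2 20.5 4 0.5;0 0 -0.246 -1.2 21 4.9 0.5;0 0 -0.246 -1.2 21 4.9 0.5;0 0 -0.246 -1.2 21 4.9 0.5;0 0 -0.246 -1.2 21 4.9 0.5")

```text
time_s: 10.43
eef_pos: [0.6028, 0.0462, 0.1648]
orientation: [-0.078, 0.997, -0.001, 0.0]
wrist_force: [0.8, -0.4, 0.0]
gripper_width: 0.0428
gripper_force: 6.3
```

```bash
cat >> h.py <<'E'
def yel(z,im=None,c=None):
    if im is None: im,c,_=snap('wrist')
    hsv=cv2.cvtColor(im,cv2.COLOR_RGB2HSV)
    m=((hsv[...,0]>8)&(hsv[...,0]<30)&(hsv[...,1]>70)&(hsv[...,2]>100)).astype(np.uint8)
    n,_,s,ce=cv2.connectedComponentsWithStats(m)
    for i in range(1,n):
        if s[i,4]>60: print(s[i],plane(c,[ce[i]],z)[0].round(4))
E
python3 -c "
from h import *
yel(.032);go(.6055,.0482,.114,9.1)"
```

```text
[ 49 144  31  25 698] [ 0.5715 -0.1518  0.032 ]
[307 166  21  24 490] [0.559  0.0418 0.032 ]
[364 166  24  24 539] [0.5517 0.0857 0.032 ]
[251 221  23  25 523] [0.6098 0.0046 0.032 ]
[308 221  20  24 240] [0.6005 0.0484 0.032 ]
[522 322  32  31 112] [0.662  0.2592 0.032 ]
[ 539  340   58   49 1449] [0.6904 0.2976 0.032 ]
cur pos [0.603  0.0462 0.1651] yaw 8.89 | shift cm [-0.27  0.17  5.11] rotvec [-0.0014  0.001  -0.0036] (0.2 deg)
```

Same mould position. Next I'm descending, gripping and lifting block 4.

>>> carry_out(motion="0 0 0 -0.25 0.17 0 0.5;0 0 0 -0.25 0.17 1 0.5;0 0 0 -0.25 0.17 2.5 0.5;0 0 0 -0.25 0.17 4 0.5;0 0 0 -0.25 0.17 5 0.5;0 0 0 -0.25 0.17 5 0.5;0 0 0 -0.25 0.17 5 0.5;0 0 0 -0.25 0.17 5 0.45;0 0 0 -0.25 0.17 5 0.35;0 0 0 -0.25 0.17 5 0.25;0 0 0 -0.25 0.17 5 0.25;0 0 0 -0.25 0.17 5 0.25")

```text
time_s: 11.48
eef_pos: [0.6053, 0.0508, 0.1152]
orientation: [-0.079, 0.997, -0.0, 0.001]
wrist_force: [0.0, 0.1, 2.1]
gripper_width: 0.0304
gripper_force: 34.6
```

>>> carry_out(motion="0 0 0 0 0 0 0.25;0 0 0 0 0 0 0.25;0 0 0 0 0 -0.5 0.25;0 0 0 0 0 -1.5 0.25;0 0 0 0 0 -3 0.25;0 0 0 0 0 -5 0.25;0 0 0 0 0 -7 0.25;0 0 0 0 0 -9 0.25;0 0 0 0 0 -9 0.25")

```text
time_s: 12.23
eef_pos: [0.607, 0.0516, 0.2092]
orientation: [-0.079, 0.997, 0.0, 0.003]
wrist_force: [1.1, 0.3, -0.7]
gripper_width: 0.0302
gripper_force: 34.8
```

```bash
python3 -c "
from h import *
go(.5687,-.2000,.16,-5)"
```

```text
cur pos [0.607  0.0516 0.2092] yaw 9.11 | shift cm [  7.8  -24.23   4.87] rotvec [0.0006 0.007  0.2463] (-14.1 deg)
```

>>> carry_out(motion="0 0 0.03 0.6 -2 0 0.25;0 0 0.06 1.6 -5 0 0.25;0 0 0.1 2.7 -8.3 0 0.25;0 0 0.14 3.7 -11.6 0 0.25;0 0 0.18 4.8 -14.9 0 0.25;0 0 0.22 5.8 -18.2 0 0.25;0 0 0.246 6.8 -21.5 0.8 0.25;0 0 0.246 7.5 -23.5 2 0.25;0 0 0.246 7.8 -24.3 3.6 0.25;0 0 0.246 7.8 -24.3 4.5 0.25;0 0 0.246 7.8 -24.3 4.5 0.25;0 0 0.246 7.8 -24.3 4.5 0.25")

```text
time_s: 13.23
eef_pos: [0.5658, -0.1993, 0.1586]
orientation: [0.043, 0.999, 0.001, -0.001]
wrist_force: [0.3, 1.0, -0.5]
gripper_width: 0.0308
gripper_force: 34.8
```

```bash
python3 -c "
from h import *
go(.5687,-.2000,.113,-5)"
```

```text
cur pos [ 0.5658 -0.1993  0.1586] yaw -4.90 | shift cm [-0.31 -0.05  4.56] rotvec [ 0.0018 -0.0019  0.0018] (-0.1 deg)
```

>>> carry_out(motion="0 0 0 -0.25 -0.05 0.5 0.25;0 0 0 -0.25 -0.05 2 0.25;0 0 0 -0.25 -0.05 3.5 0.25;0 0 0 -0.25 -0.05 4.5 0.25;0 0 0 -0.25 -0.05 4.5 0.25;0 0 0 -0.25 -0.05 4.5 0.25;0 0 0 -0.25 -0.05 4.5 0.25")

```text
time_s: 13.82
eef_pos: [0.5692, -0.2018, 0.1151]
orientation: [0.043, 0.999, -0.0, 0.001]
wrist_force: [0.8, 0.2, -0.2]
gripper_width: 0.0306
gripper_force: 35.6
```

>>> carry_out(motion="0 0 0 0 0 0.1 0.25;0 0 0 0 0 0.1 0.32;0 0 0 0 0 0.1 0.38;0 0 0 0 0 0.1 0.42;0 0 0 0 0 0.1 0.42;0 0 0 0 0 -0.5 0.42;0 0 0 0 0 -2 0.42;0 0 0 0 0 -4 0.44;0 0 0 0 0 -6 0.46;0 0 0 0 0 -8.5 0.48;0 0 0 0 0 -10 0.5;0 0 0 0 0 -10 0.5")

```text
time_s: 14.82
eef_pos: [0.5709, -0.2029, 0.219]
orientation: [0.044, 0.999, -0.001, 0.004]
wrist_force: [0.7, 0.3, -0.1]
gripper_width: 0.0427
gripper_force: 6.3
```

```bash
python3 -c "
from h import *
yel(.029);go(.6127,.0028,.165,9.1)"
```

```text
[599 160  28  21 344] [0.5513 0.0878 0.029 ]
[553 170  27  22 352] [0.5583 0.0424 0.029 ]
[308 199  17  21 331] [ 0.5664 -0.2012  0.029 ]
[351 200  18  21 345] [ 0.5711 -0.1589  0.029 ]
[510 225  24  22 332] [0.6108 0.0035 0.029 ]
cur pos [ 0.5699 -0.2026  0.2168] yaw -5.00 | shift cm [-2.45 20.84  5.17] rotvec [-0.0017  0.0045 -0.2462] (14.1 deg)
```

>>> carry_out(motion="0 0 -0.04 -0.2 2.5 0 0.5;0 0 -0.08 -0.5 5.5 0 0.5;0 0 -0.12 -1 9 0 0.5;0 0 -0.16 -1.4 12.5 0 0.5;0 0 -0.2 -1.9 16 1 0.5;0 0 -0.24 -2.3 19 2.5 0.5;0 0 -0.246 -2.4 20.5 4 0.5;0 0 -0.246 -2.4 20.8 5.1 0.5;0 0 -0.246 -2.4 20.8 5.1 0.5;0 0 -0.246 -2.4 20.8 5.1 0.5;0 0 -0.246 -2.4 20.8 5.1 0.5")

```text
time_s: 15.78
eef_pos: [0.6104, 0.0005, 0.1633]
orientation: [-0.078, 0.997, -0.001, -0.0]
wrist_force: [-0.5, 0.1, -0.6]
gripper_width: 0.0425
gripper_force: 6.3
```

```bash
python3 -c "
from h import *
yel(.032);go(.6127,.0028,.115,9.1)"
```

```text
[ 50 129  39  26 879] [ 0.5672 -0.1926  0.032 ]
[105 143  35  26 753] [ 0.5718 -0.1523  0.032 ]
[364 166  25  24 562] [0.5593 0.0402 0.032 ]
[421 166  29  24 628] [0.5522 0.0844 0.032 ]
[308 221  20  25 474] [0.6103 0.0033 0.032 ]
[594 346  46  44 795] [0.696  0.3027 0.032 ]
cur pos [6.108e-01 6.000e-04 1.639e-01] yaw 8.91 | shift cm [-0.22  0.19  4.89] rotvec [-0.0012  0.0006 -0.0033] (0.2 deg)
```

>>> carry_out(motion="0 0 0 -0.2 0.17 0 0.5;0 0 0 -0.2 0.17 1 0.5;0 0 0 -0.2 0.17 2.5 0.5;0 0 0 -0.2 0.17 4 0.5;0 0 0 -0.2 0.17 4.8 0.5;0 0 0 -0.2 0.17 4.8 0.5;0 0 0 -0.2 0.17 4.8 0.5;0 0 0 -0.2 0.17 4.8 0.45;0 0 0 -0.2 0.17 4.8 0.35;0 0 0 -0.2 0.17 4.8 0.25;0 0 0 -0.2 0.17 4.8 0.25;0 0 0 -0.2 0.17 4.8 0.25")

```text
time_s: 16.83
eef_pos: [0.613, 0.0051, 0.1162]
orientation: [-0.079, 0.997, -0.0, 0.001]
wrist_force: [-0.4, -0.4, 1.8]
gripper_width: 0.0303
gripper_force: 34.5
```

>>> carry_out(motion="0 0 0 0 0 0 0.25;0 0 0 0 0 0 0.25;0 0 0 0 0 -0.5 0.25;0 0 0 0 0 -1.5 0.25;0 0 0 0 0 -3 0.25;0 0 0 0 0 -5 0.25;0 0 0 0 0 -7 0.25;0 0 0 0 0 -9 0.25;0 0 0 0 0 -9 0.25")

```text
time_s: 17.58
eef_pos: [0.6146, 0.0052, 0.2102]
orientation: [-0.079, 0.997, -0.0, 0.003]
wrist_force: [1.0, -1.8, -0.1]
gripper_width: 0.0304
gripper_force: 34.8
```

```bash
python3 -c "
from h import *
go(.5651,-.2418,.16,-5)"
```

```text
cur pos [0.6146 0.0052 0.2102] yaw 9.09 | shift cm [  8.82 -23.61   4.98] rotvec [-1.00e-04  6.80e-03  2.46e-01] (-14.1 deg)
```

>>> carry_out(motion="0 0 0.03 0.6 -2 0 0.25;0 0 0.06 1.7 -5 0 0.25;0 0 0.1 2.9 -8.3 0 0.25;0 0 0.14 4.1 -11.6 0 0.25;0 0 0.18 5.3 -14.9 0 0.25;0 0 0.22 6.5 -18.2 0 0.25;0 0 0.246 7.7 -21.2 0.8 0.25;0 0 0.246 8.4 -22.8 2 0.25;0 0 0.246 8.8 -23.7 3.6 0.25;0 0 0.246 8.8 -23.7 4.7 0.25;0 0 0.246 8.8 -23.7 4.7 0.25;0 0 0.246 8.8 -23.7 4.7 0.25")

```text
time_s: 18.58
eef_pos: [0.5624, -0.2409, 0.1573]
orientation: [0.043, 0.999, 0.001, -0.001]
wrist_force: [0.7, 0.1, -0.6]
gripper_width: 0.0303
gripper_force: 34.8
```

```bash
python3 -c "
from h import *
go(.5651,-.2418,.114,-5)"
```

```text
cur pos [ 0.5624 -0.2409  0.1573] yaw -4.91 | shift cm [-0.28 -0.07  4.33] rotvec [ 0.0019 -0.0022  0.0016] (-0.1 deg)
```

>>> carry_out(motion="0 0 0 -0.2 0 0.5 0.25;0 0 0 -0.2 0 2 0.25;0 0 0 -0.2 0 3.5 0.25;0 0 0 -0.2 0 4.3 0.25;0 0 0 -0.2 0 4.3 0.25;0 0 0 -0.2 0 4.3 0.25;0 0 0 -0.2 0 4.3 0.25")

```text
time_s: 19.17
eef_pos: [0.5656, -0.2429, 0.1162]
orientation: [0.043, 0.999, -0.0, 0.001]
wrist_force: [-0.1, -0.4, -0.7]
gripper_width: 0.0301
gripper_force: 34.8
```

>>> carry_out(motion="0 0 0 0 0 0.1 0.25;0 0 0 0 0 0.1 0.32;0 0 0 0 0 0.1 0.38;0 0 0 0 0 0.1 0.42;0 0 0 0 0 0.1 0.42;0 0 0 0 0 -0.5 0.42;0 0 0 0 0 -2 0.42;0 0 0 0 0 -4 0.44;0 0 0 0 0 -6 0.46;0 0 0 0 0 -8.5 0.48;0 0 0 0 0 -10 0.5;0 0 0 0 0 -10 0.5")

```text
time_s: 20.17
eef_pos: [0.5672, -0.244, 0.22]
orientation: [0.044, 0.999, -0.001, 0.004]
wrist_force: [1.7, -0.4, -0.9]
gripper_width: 0.0427
gripper_force: 6.3
```

```bash
python3 -c "
from h import *
yel(.029);go(.5528,.0864,.165,9.1)"
```

```text
[595 172  25  20 332] [0.5586 0.0427 0.029 ]
[306 198  17  21 328] [ 0.5619 -0.2436  0.029 ]
[349 199  18  21 347] [ 0.5664 -0.202   0.029 ]
[391 200  21  21 341] [ 0.5711 -0.1592  0.029 ]
cur pos [ 0.5661 -0.2436  0.2178] yaw -5.00 | shift cm [ 4.23 32.77  5.22] rotvec [-0.002   0.0043 -0.2461] (14.1 deg)
```

>>> carry_out(motion="0 0 -0.04 0.3 3 0 0.5;0 0 -0.08 0.8 6.6 0 0.5;0 0 -0.12 1.3 10.3 0 0.5;0 0 -0.16 1.8 14 0 0.5;0 0 -0.2 2.3 17.7 0 0.5;0 0 -0.24 2.8 21.4 0 0.5;0 0 -0.246 3.3 25.1 0 0.5;0 0 -0.246 3.8 28.8 1 0.5;0 0 -0.246 4.2 31.8 3 0.5;0 0 -0.246 4.2 32.8 5.1 0.5;0 0 -0.246 4.2 32.8 5.1 0.5;0 0 -0.246 4.2 32.8 5.1 0.5")

```text
time_s: 21.22
eef_pos: [0.5496, 0.0875, 0.1622]
orientation: [-0.08, 0.997, -0.0, -0.002]
wrist_force: [-0.6, -1.7, -0.4]
gripper_width: 0.043
gripper_force: 6.3
```

```bash
python3 -c "
from h import *
yel(.032);go(.5528,.0864,.115,9.1)"
```

```text
[  2 200  27  27 624] [ 0.5701 -0.1525  0.032 ]
[246 223  23  25 393] [0.5569 0.0417 0.032 ]
[303 223  20  10 140] [0.5437 0.0855 0.032 ]
cur pos [0.5509 0.0862 0.1635] yaw 9.07 | shift cm [-0.2  -0.01  4.85] rotvec [-0.0006 -0.0023 -0.0005] (0.0 deg)
```

>>> carry_out(motion="0 0 0 -0.15 -0.05 0 0.5;0 0 0 -0.15 -0.05 1 0.5;0 0 0 -0.15 -0.05 2.5 0.5;0 0 0 -0.15 -0.05 4 0.5;0 0 0 -0.15 -0.05 4.8 0.5;0 0 0 -0.15 -0.05 4.8 0.5;0 0 0 -0.15 -0.05 4.8 0.5;0 0 0 -0.15 -0.05 4.8 0.45;0 0 0 -0.15 -0.05 4.8 0.35;0 0 0 -0.15 -0.05 4.8 0.25;0 0 0 -0.15 -0.05 4.8 0.25;0 0 0 -0.15 -0.05 4.8 0.25")

```text
time_s: 22.27
eef_pos: [0.5539, 0.0871, 0.1173]
orientation: [-0.079, 0.997, -0.0, 0.001]
wrist_force: [0.3, -1.2, 3.8]
gripper_width: 0.0304
gripper_force: 34.5
```

>>> carry_out(motion="0 0 0 0 0 0 0.25;0 0 0 0 0 0 0.25;0 0 0 0 0 -0.5 0.25;0 0 0 0 0 -1.5 0.25;0 0 0 0 0 -3 0.25;0 0 0 0 0 -5 0.25;0 0 0 0 0 -7 0.25;0 0 0 0 0 -9 0.25;0 0 0 0 0 -9 0.25")

```text
time_s: 23.02
eef_pos: [0.5553, 0.0879, 0.2108]
orientation: [-0.079, 0.997, 0.0, 0.003]
wrist_force: [0.0, 0.5, -0.5]
gripper_width: 0.0303
gripper_force: 34.7
```

```bash
python3 -c "
from h import *
go(.5325,-.1535,.16,-5)"
```

```text
cur pos [0.5553 0.0879 0.2108] yaw 9.11 | shift cm [  6.11 -23.47   5.04] rotvec [0.001  0.0066 0.2462] (-14.1 deg)
```

>>> carry_out(motion="0 0 0.03 0.5 -2 0 0.25;0 0 0.06 1.3 -5 0 0.25;0 0 0.1 2.1 -8.3 0 0.25;0 0 0.14 3 -11.6 0 0.25;0 0 0.18 3.8 -14.9 0 0.25;0 0 0.22 4.7 -18.2 0 0.25;0 0 0.246 5.5 -21.2 0.8 0.25;0 0 0.246 5.9 -22.8 2 0.25;0 0 0.246 6.1 -23.5 3.6 0.25;0 0 0.246 6.1 -23.5 4.7 0.25;0 0 0.246 6.1 -23.5 4.7 0.25;0 0 0.246 6.1 -23.5 4.7 0.25")

```text
time_s: 24.02
eef_pos: [0.5293, -0.153, 0.1584]
orientation: [0.043, 0.999, 0.001, -0.001]
wrist_force: [-0.1, 0.2, -0.6]
gripper_width: 0.0302
gripper_force: 34.8
```

```bash
python3 -c "
from h import *
go(.5325,-.1535,.1145,-5)"
```

```text
cur pos [ 0.5293 -0.153   0.1584] yaw -4.91 | shift cm [-0.33 -0.03  4.39] rotvec [ 0.0014 -0.0024  0.0016] (-0.1 deg)
```

>>> carry_out(motion="0 0 0 -0.2 0.05 0.5 0.25;0 0 0 -0.2 0.05 2 0.25;0 0 0 -0.2 0.05 3.5 0.25;0 0 0 -0.2 0.05 4.4 0.25;0 0 0 -0.2 0.05 4.4 0.25;0 0 0 -0.2 0.05 4.4 0.25;0 0 0 -0.2 0.05 4.4 0.25")

```text
time_s: 24.6
eef_pos: [0.5326, -0.154, 0.116]
orientation: [0.043, 0.999, -0.0, 0.0]
wrist_force: [-0.6, -0.9, -1.4]
gripper_width: 0.0301
gripper_force: 38.0
```

>>> carry_out(motion="0 0 0 0 0 0.1 0.25;0 0 0 0 0 0.1 0.32;0 0 0 0 0 0.1 0.38;0 0 0 0 0 0.1 0.42;0 0 0 0 0 0.1 0.42;0 0 0 0 0 -0.5 0.42;0 0 0 0 0 -2 0.42;0 0 0 0 0 -4 0.44;0 0 0 0 0 -6 0.46;0 0 0 0 0 -8.5 0.48;0 0 0 0 0 -10 0.5;0 0 0 0 0 -10 0.5")

```text
time_s: 25.6
eef_pos: [0.5345, -0.1549, 0.2196]
orientation: [0.044, 0.999, -0.001, 0.004]
wrist_force: [0.6, -0.0, -0.5]
gripper_width: 0.0428
gripper_force: 6.3
```

```bash
python3 -c "
from h import *
yel(.029);go(.5601,.0413,.165,9.1)"
```

```text
[308 198  16  21 321] [ 0.5289 -0.1532  0.029 ]
[501 210  24  22 328] [0.558  0.0417 0.029 ]
[221 236  21  22 388] [ 0.5608 -0.241   0.029 ]
[264 237  17  22 354] [ 0.5655 -0.2     0.029 ]
[307 238  16  22 329] [ 0.5702 -0.158   0.029 ]
cur pos [ 0.5334 -0.1547  0.2176] yaw -5.01 | shift cm [-0.93 19.76  5.25] rotvec [-0.0014  0.0044 -0.2462] (14.1 deg)
```

>>> carry_out(motion="0 0 -0.04 0 2.5 0 0.5;0 0 -0.08 -0.2 5.5 0 0.5;0 0 -0.12 -0.4 9 0 0.5;0 0 -0.16 -0.5 12.5 0 0.5;0 0 -0.2 -0.7 15.5 1 0.5;0 0 -0.24 -0.9 18 2.5 0.5;0 0 -0.246 -0.9 19.4 4 0.5;0 0 -0.246 -0.9 19.8 5.1 0.5;0 0 -0.246 -0.9 19.8 5.1 0.5;0 0 -0.246 -0.9 19.8 5.1 0.5;0 0 -0.246 -0.9 19.8 5.1 0.5;0 0 -0.246 -0.9 19.8 5.1 0.5")

```text
time_s: 26.65
eef_pos: [0.5588, 0.0403, 0.165]
orientation: [-0.078, 0.997, -0.0, 0.001]
wrist_force: [0.3, -0.1, -0.3]
gripper_width: 0.0424
gripper_force: 6.3
```

```bash
python3 -c "
from h import *
yel(.032);go(.5601,.0413,.115,9.1)"
```

```text
[ 63 148  30  26 681] [ 0.5292 -0.1475  0.032 ]
[  9 184  40  27 871] [ 0.5646 -0.1905  0.032 ]
[ 61 196  30  28 695] [ 0.5695 -0.1514  0.032 ]
[306 219  21  24 473] [0.5572 0.0415 0.032 ]
[538 387  44  20 352] [0.6875 0.3045 0.032 ]
cur pos [0.5588 0.0405 0.1651] yaw 8.95 | shift cm [-0.13  0.06  5.01] rotvec [-0.0007  0.0013 -0.0026] (0.2 deg)
```

>>> carry_out(motion="0 0 0 -0.1 0 0 0.5;0 0 0 -0.1 0 1 0.5;0 0 0 -0.1 0 2.5 0.5;0 0 0 -0.1 0 4 0.5;0 0 0 -0.1 0 5 0.5;0 0 0 -0.1 0 5 0.5;0 0 0 -0.1 0 5 0.5;0 0 0 -0.1 0 5 0.45;0 0 0 -0.1 0 5 0.35;0 0 0 -0.1 0 5 0.25;0 0 0 -0.1 0 5 0.25;0 0 0 -0.1 0 5 0.25")

```text
time_s: 27.7
eef_pos: [0.5599, 0.0424, 0.1151]
orientation: [-0.079, 0.997, 0.0, 0.001]
wrist_force: [0.8, -0.4, 1.7]
gripper_width: 0.0302
gripper_force: 34.6
```

>>> carry_out(motion="0 0 0 0 0 0 0.25;0 0 0 0 0 0 0.25;0 0 0 0 0 -0.5 0.25;0 0 0 0 0 -1.5 0.25;0 0 0 0 0 -3 0.25;0 0 0 0 0 -5 0.25;0 0 0 0 0 -7 0.25;0 0 0 0 0 -9 0.25;0 0 0 0 0 -9 0.25")

```text
time_s: 28.45
eef_pos: [0.5616, 0.0427, 0.2089]
orientation: [-0.079, 0.997, -0.0, 0.003]
wrist_force: [0.3, 0.7, 0.0]
gripper_width: 0.0305
gripper_force: 34.8
```

```bash
python3 -c "
from h import *
go(.5289,-.1955,.16,-5)"
```

```text
cur pos [0.5616 0.0427 0.2089] yaw 9.10 | shift cm [  7.02 -23.     4.86] rotvec [2.000e-04 6.700e-03 2.461e-01] (-14.1 deg)
```

>>> carry_out(motion="0 0 0.03 0.6 -2 0 0.25;0 0 0.06 1.5 -5 0 0.25;0 0 0.1 2.5 -8.3 0 0.25;0 0 0.14 3.5 -11.6 0 0.25;0 0 0.18 4.5 -14.9 0 0.25;0 0 0.22 5.5 -18.2 0 0.25;0 0 0.246 6.4 -21 0.8 0.25;0 0 0.246 6.8 -22.4 2 0.25;0 0 0.246 7 -23 3.6 0.25;0 0 0.246 7 -23 4.6 0.25;0 0 0.246 7 -23 4.6 0.25;0 0 0.246 7 -23 4.6 0.25")

```text
time_s: 29.45
eef_pos: [0.5259, -0.1943, 0.1575]
orientation: [0.043, 0.999, 0.001, -0.001]
wrist_force: [0.2, 0.1, 0.5]
gripper_width: 0.0305
gripper_force: 34.8
```

```bash
python3 -c "
from h import *
go(.5289,-.1955,.113,-5)"
```

```text
cur pos [ 0.5259 -0.1943  0.1575] yaw -4.92 | shift cm [-0.31 -0.1   4.45] rotvec [ 0.0014 -0.0022  0.0014] (-0.1 deg)
```

>>> carry_out(motion="0 0 0 -0.2 0 0.5 0.25;0 0 0 -0.2 0 2 0.25;0 0 0 -0.2 0 3.5 0.25;0 0 0 -0.2 0 4.4 0.25;0 0 0 -0.2 0 4.4 0.25;0 0 0 -0.2 0 4.4 0.25;0 0 0 -0.2 0 4.4 0.25")

```text
time_s: 30.03
eef_pos: [0.5292, -0.1959, 0.1151]
orientation: [0.043, 0.999, -0.0, 0.001]
wrist_force: [0.5, 0.0, 0.5]
gripper_width: 0.0305
gripper_force: 34.8
```

>>> carry_out(motion="0 0 0 0 0 0.1 0.25;0 0 0 0 0 0.1 0.32;0 0 0 0 0 0.1 0.38;0 0 0 0 0 0.1 0.42;0 0 0 0 0 0.1 0.42;0 0 0 0 0 -0.5 0.42;0 0 0 0 0 -2 0.42;0 0 0 0 0 -4 0.44;0 0 0 0 0 -6 0.46;0 0 0 0 0 -8.5 0.48;0 0 0 0 0 -10 0.5;0 0 0 0 0 -10 0.5")

```text
time_s: 31.03
eef_pos: [0.5309, -0.1968, 0.2187]
orientation: [0.044, 0.999, -0.001, 0.004]
wrist_force: [1.3, -0.1, -0.7]
gripper_width: 0.0427
gripper_force: 6.3
```

```bash
python3 -c "
from h import *
im,c,st=snap('wrist','w6'); yel(.029,im,c);go(.508,.318,.25,-15.2)"
```

```text
[307 199  17  21 333] [ 0.5261 -0.1954  0.029 ]
[350 198  18  21 326] [ 0.5288 -0.1538  0.029 ]
[263 236  18  22 358] [ 0.5607 -0.2423  0.029 ]
[306 237  16  22 331] [ 0.5653 -0.2009  0.029 ]
[347 238  18  22 358] [ 0.57   -0.1589  0.029 ]
cur pos [ 0.5298 -0.1965  0.2167] yaw -5.00 | shift cm [ 6.65 51.06 -3.42] rotvec [-0.0008  0.0046  0.178 ] (-10.2 deg)
```

View pics/w6.png

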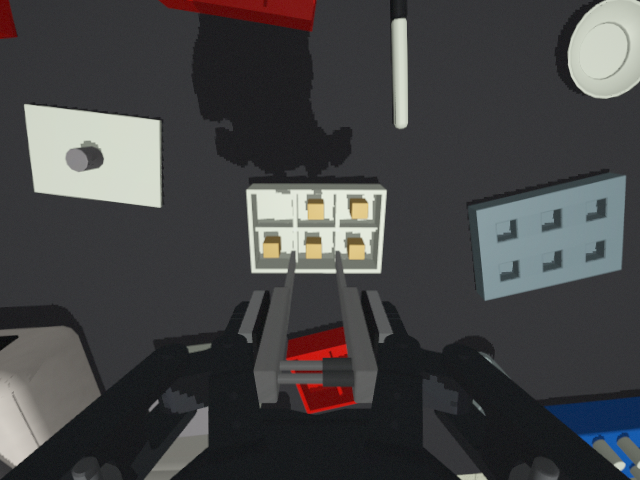

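All five blocks stand in compartments, at (316,209), (357,209), (272,247), (314,248) and (357,248), and the mould is empty. Next I'm returning the tongs to the stand.

>>> carry_out(motion="0 0 0 0.4 3.5 -1 0.5;0 0 0.03 0.9 7.4 -2 0.5;0 0 0.06 1.4 11.3 -3 0.5;0 0 0.09 2 15.2 -4 0.5;0 0 0.12 2.5 19.1 -5 0.5;0 0 0.15 3 23 -5 0.5;0 0 0.178 3.5 26.9 -5 0.5;0 0 0.178 4 30.8 -5 0.5;0 0 0.178 4.5 34.7 -5 0.5;0 0 0.178 5 38.6 -5 0.5;0 0 0.178 5.5 42.5 -5 0.5;0 0 0.178 6 46 -5 0.5")

```text
time_s: 32.08
eef_pos: [0.5074, 0.2697, 0.263]
orientation: [0.132, 0.991, -0.0, -0.001]
wrist_force: [0.2, 0.0, -0.8]
gripper_width: 0.0426
gripper_force: 6.3
```

```bash
python3 -c "
from h import *
go(.508,.318,.24,-15.2)"
```

```text
cur pos [0.5074 0.2697 0.263 ] yaw -15.15 | shift cm [1.2  4.68 2.3 ] rotvec [-0.0007 -0.0018  0.0009] (-0.1 deg)
```

>>> carry_out(motion="0 0 0 0.4 2 0.5 0.5;0 0 0 0.8 3.8 1.5 0.5;0 0 0 1.1 4.7 2.3 0.5;0 0 0 1.1 4.8 2.3 0.5;0 0 0 1.1 4.8 2.3 0.5;0 0 0 1.1 4.8 2.3 0.46;0 0 0 1.1 4.8 2.3 0.46;0 0 0 1.1 4.8 2.3 0.46")

```text
time_s: 32.75
eef_pos: [0.5115, 0.3152, 0.2419]
orientation: [0.133, 0.991, -0.0, 0.001]
wrist_force: [0.3, 0.5, 0.1]
gripper_width: 0.0392
gripper_force: 7.3
```

```bash
python3 -c "
from h import *
o=r.observe();print(o['gripper_width']);go(.5085,.3193,.10,-15.2)"
```

```text
0.039231938606194255
cur pos [0.5115 0.3152 0.2419] yaw -15.33 | shift cm [ 0.41  0.32 14.19] rotvec [-0.      0.001  -0.0022] (0.1 deg)
```

>>> carry_out(motion="0 0 0 0.4 0.3 1.5 0.46;0 0 0 0.4 0.3 4 0.46;0 0 0 0.4 0.3 6 0.46;0 0 0 0.4 0.3 7.2 0.46;0 0 0 0.4 0.3 7.2 0.46;0 0 0 0.4 0.3 7.2 0.46;0 0 0 0.4 0.3 7.2 0.46")

```text
time_s: 33.33
eef_pos: [0.5086, 0.3209, 0.1707]
orientation: [0.132, 0.991, 0.001, 0.001]
wrist_force: [0.1, 0.5, -0.3]
gripper_width: 0.0394
gripper_force: 7.3
```

```bash
python3 -c "
from h import *
go(.5085,.3193,.10,-15.2)
im,c,st=snap('wrist');cv2.imwrite('pics/w7c.png',cv2.resize(im[150:400,200:440,::-1],None,fx=2.3,fy=2.3))"
```

```text
cur pos [0.5086 0.3209 0.1707] yaw -15.23 | shift cm [-0.03 -0.17  7.07] rotvec [ 0.0016  0.0014 -0.0005] (0.0 deg)
```

View pics/w7c.png

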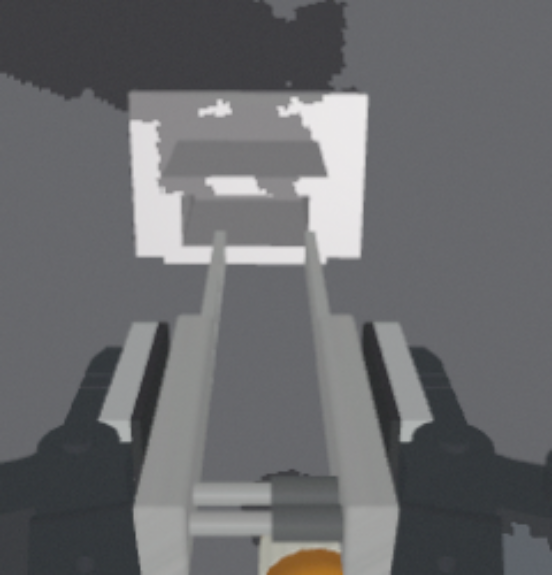

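```bash
python3 -c "
from h import *
c=cam('wrist');f=lambda a:np.array(a)/2.3+[199.8,149.8]
print(r.observe()['eef_pos'])
for z,q in((.056,[(184,197),(309,197),(305,245),(182,245)]),(.006,[(130,92),(368,95),(360,257),(137,257)]),(.0785,[(220,233),(311,233)])):
  W=plane(c,f(q),z);print(W.round(4),W.mean(0).round(4))
go(.5085,.3165,.17,-15.2)
"
```

```text
[0.50868325 0.32111232 0.17089202]
[[0.4986 0.2979 0.056 ]
 [0.5094 0.3373 0.056 ]
 [0.5253 0.3319 0.056 ]
 [0.5145 0.2923 0.056 ]] [0.512  0.3149 0.056 ]
[[0.4675 0.2811 0.006 ]
 [0.4923 0.3676 0.006 ]
 [0.556  0.3497 0.006 ]
 [0.5321 0.2626 0.006 ]] [0.512  0.3152 0.006 ]
[[0.506  0.3093 0.0785]
 [0.5132 0.3356 0.0785]] [0.5096 0.3224 0.0785]
cur pos [0.5087 0.3211 0.1709] yaw -15.22 | shift cm [-0.1  -0.45  0.09] rotvec [ 0.002   0.0018 -0.0003] (0.0 deg)
```

The well centre measures (.512,.315), and with the blade depth allowed for, the tips need about 6 mm along tool −y. My first stand fix used a pose read slightly after the picture was taken.

>>> carry_out(motion="0 0 0 0 -0.3 0 0.46;0 0 0 0 -0.6 0 0.46;0 0 0 0 -0.6 0 0.46;0 0 0 0 -0.6 0 0.46;0 0 0 0 -0.6 0 0.46")

```text
time_s: 33.8
eef_pos: [0.5062, 0.3148, 0.1696]
orientation: [0.132, 0.991, 0.0, 0.0]
wrist_force: [0.4, -0.3, -0.3]
gripper_width: 0.0395
gripper_force: 7.3
```

```bash
python3 -c "
from h import *
im,c,st=snap('wrist');cv2.imwrite('pics/w8c.png',cv2.resize(im[180:280,260:380,::-1],None,fx=4,fy=4));print(st['eef_pos'],r.observe()['eef_pos'])
q=proj(c,[list(st['eef_pos'][:2]+0)+[.006]]);print(q)
print('well top in pic', proj(c,[[.512,.3149,.056]]))"
```

```text
[0.50617558 0.31476944 0.16956547] [0.50609643 0.31488605 0.16947693]
[[313.60554892 222.80908114]]
well top in pic [[315.57864287 247.76173691]]
```

View pics/w8c.png

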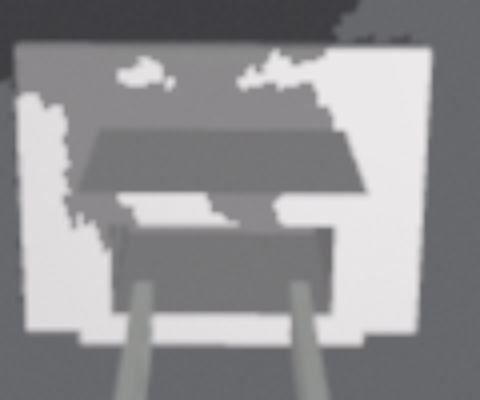

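Now the tips (143, 299) are centred in the well (110–333), so I'm lowering.

>>> carry_out(motion="0 0 0 0 0 1 0.46;0 0 0 0 0 2.5 0.46;0 0 0 0 0 4 0.46;0 0 0 0 0 5.3 0.46;0 0 0 0 0 6.2 0.46;0 0 0 0 0 6.8 0.46;0 0 0 0 0 7 0.46;0 0 0 0 0 7 0.46;0 0 0 0 0 7 0.46")

```text
time_s: 34.6
eef_pos: [0.5064, 0.3151, 0.0997]
orientation: [0.132, 0.991, 0.0, 0.0]
wrist_force: [-0.5, 0.1, -0.1]
gripper_width: 0.0396
gripper_force: 7.3
```

>>> carry_out(motion="0 0 0 0 0 0.15 0.46;0 0 0 0 0 0.15 0.48;0 0 0 0 0 0.15 0.55;0 0 0 0 0 0.15 0.7;0 0 0 0 0 0.15 0.85;0 0 0 0 0 0.15 1;0 0 0 0 0 0.15 1;0 0 0 0 0 -2 1;0 0 0 0 0 -5 1;0 0 0 0 0 -9 1;0 0 0 0 0 -13 1;0 0 0 0 0 -16 1")

```text
time_s: 35.6
eef_pos: [0.5066, 0.3154, 0.2627]
orientation: [0.132, 0.991, 0.001, 0.001]
wrist_force: [1.2, 1.2, -0.0]
gripper_width: 0.0855
gripper_force: 0.0
```

```bash
python3 -c "
from h import *
im,c,st=snap('wrist','w9');print(st['eef_pos'],st['gripper_width'])
go(.42,-.405,.30,-10)
tp=vision.get_image('top');cv2.imwrite('pics/top1.png',tp[:,:,::-1])
V=cv2.cvtColor(tp,cv2.COLOR_RGB2HSV)[...,2]
print('lid',rect(cam('top'),roi(V>110,390,235,470,310),.009))
a=cv2.resize(im[150:330,220:440,::-1],(550,450)); cv2.imwrite('pics/w9c.png',a)"
```

```text
[0.50657126 0.31537293 0.26271716] 0.08549510393365044
cur pos [0.5091 0.3173 0.2689] yaw -15.19 | shift cm [-10.35 -72.02  -3.66] rotvec [ 0.0084  0.0088 -0.0905] (5.2 deg)
lid (0.45951620483398437, -0.4127815856933594, 139.9266357421875, 93.73210906982422, -12.42266845703125)
```

View pics/w9c.png

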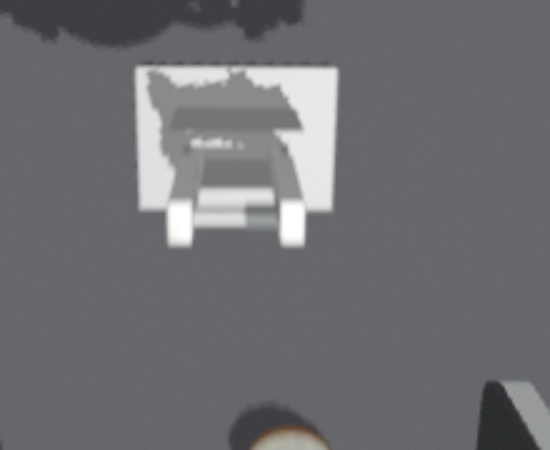

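The tongs stand in the well, and the lid is still where it was. I'm moving to the lid.

>>> carry_out(motion="0 0 0 -0.5 -3 -0.5 1;0 0 -0.02 -1 -7 -1 1;0 0 -0.04 -1.6 -11 -1.5 1;0 0 -0.06 -2.2 -15 -2 1;0 0 -0.08 -2.8 -19 -2.5 1;0 0 -0.09 -3.3 -23 -3 1;0 0 -0.09 -3.9 -27 -3.5 1;0 0 -0.09 -4.5 -31 -3.6 1;0 0 -0.09 -5 -35 -3.6 1;0 0 -0.09 -5.6 -39 -3.6 1;0 0 -0.09 -6.2 -43 -3.6 1;0 0 -0.09 -6.8 -47 -3.6 1")

```text
time_s: 36.7
eef_pos: [0.4475, -0.1584, 0.295]
orientation: [0.088, 0.996, -0.0, -0.0]
wrist_force: [1.2, -0.3, 0.8]
gripper_width: 0.0855
gripper_force: 0.0
```

```bash
python3 -c "
from h import *
go(.43,-.41,.30,-10)"
```

```text
cur pos [ 0.4475 -0.1584  0.295 ] yaw -10.04 | shift cm [ -2.66 -25.08  -0.5 ] rotvec [-0.0001 -0.0001 -0.0007] (0.0 deg)
```

>>> carry_out(motion="0 0 0 -0.4 -4 0 1;0 0 0 -0.8 -8 0 1;0 0 0 -1.3 -12 0 1;0 0 0 -1.8 -16 0 1;0 0 0 -2.2 -20 0 1;0 0 0 -2.5 -23.5 0 1;0 0 0 -2.6 -25 0 1;0 0 0 -2.6 -25 0 1;0 0 0 -2.6 -25 0 1;0 0 0 -2.6 -25 0 1;0 0 0 -2.6 -25 0 1")

```text
time_s: 37.62
eef_pos: [0.4314, -0.4051, 0.2951]
orientation: [0.086, 0.996, 0.001, -0.0]
wrist_force: [-0.4, -0.1, -0.3]
gripper_width: 0.0853
gripper_force: 0.0
```

```bash
cat > lid.py <<'E'
from h import *
im,c,st=snap('wrist','w10'); print(st['eef_pos'])
g=cv2.cvtColor(im,cv2.COLOR_RGB2HSV)
m=((g[...,2]>130)&(g[...,1]<60)).astype(np.uint8)
m[330:]=0   # fingers
m=cv2.morphologyEx(m,cv2.MORPH_CLOSE,np.ones((5,5)))
n,lab,s,ce=cv2.connectedComponentsWithStats(m)
for i in range(1,n):
    if s[i,4]>2000: print(i,s[i],[round(float(v),4) for v in rect(c,lab==i,.009)])
E
python3 lid.py; python3 -c "
import cv2;i=cv2.imread('pics/w10.png');cv2.imwrite('pics/w10c.png',cv2.resize(i[100:360,170:470],None,fx=2.2,fy=2.2))"
```

```text
[ 0.43136724 -0.40514026  0.2950691 ]
2 [ 262  182  108   71 6965] [0.4591, -0.4094, 132.48, 87.0537, -12.5066]
3 [   0  198  103  132 9563] [0.4614, -0.8022, 192.4315, 156.5231, 81.138]
4 [ 437  221  113   77 4802] [0.5562, -0.1872, 148.2218, 101.292, -5.2916]
```

View pics/w10c.png

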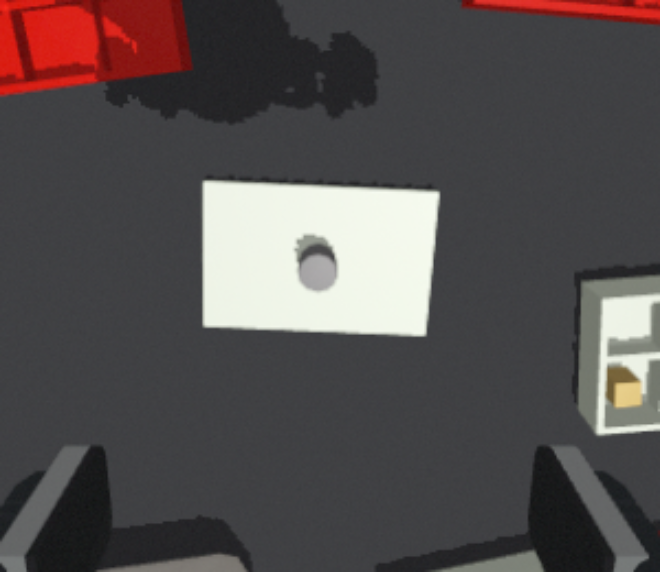

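The lid centre is (.4591,−.4094) with yaw −12.5°, and its measured size of 132.5×87 matches. The knob is at (318,271) in the crop.

```bash
python3 -c "
from h import *
c=cam('wrist');print(plane(c,[(318/2.2+169.8,271/2.2+99.8)],.035))
go(.4591,-.4094,.09,-12.5)"
```

```text
[[ 0.45835062 -0.40941144  0.035     ]]
cur pos [ 0.4314 -0.4053  0.2953] yaw -9.88 | shift cm [-2.8   0.06 20.53] rotvec [0.0009 0.0001 0.0458] (-2.6 deg)
```

>>> carry_out(motion="0 0 0.046 -1.4 0.05 3 1;0 0 0.046 -2.8 0.05 6.5 1;0 0 0.046 -2.8 0.05 10 1;0 0 0.046 -2.8 0.05 13.5 1;0 0 0.046 -2.8 0.05 16.5 1;0 0 0.046 -2.8 0.05 19 1;0 0 0.046 -2.8 0.05 20.5 1;0 0 0.046 -2.8 0.05 20.5 1;0 0 0.046 -2.8 0.05 20.5 1;0 0 0.046 -2.8 0.05 20.5 1")

```text
time_s: 38.5
eef_pos: [0.4593, -0.4117, 0.0917]
orientation: [0.11, 0.994, -0.0, 0.001]
wrist_force: [0.2, -0.2, 0.5]
gripper_width: 0.0857
gripper_force: 0.0
```

```bash
python3 lid.py; python3 -c "
from h import *
go(.4591,-.4094,.033,-12.5)"
```

```text
[ 0.45933003 -0.41169277  0.09172652]
1 [  211   190   211   123 23578] [0.4594, -0.4099, 132.3037, 86.3937, -12.5057]
cur pos [ 0.4595 -0.4121  0.0922] yaw -12.64 | shift cm [0.12 0.27 5.92] rotvec [-0.0012  0.0029 -0.0024] (0.1 deg)
```

>>> carry_out(motion="0 0 0 0.05 0.15 2 1;0 0 0 0.05 0.15 4 1;0 0 0 0.05 0.15 5.3 1;0 0 0 0.05 0.15 5.9 1;0 0 0 0.05 0.15 5.9 1;0 0 0 0.05 0.15 5.9 0.8;0 0 0 0.05 0.15 5.9 0.6;0 0 0 0.05 0.15 5.9 0.45;0 0 0 0.05 0.15 5.9 0.3;0 0 0 0.05 0.15 5.9 0.2;0 0 0 0.05 0.15 5.9 0.15;0 0 0 0.05 0.15 5.9 0.15", force=30)

```text
time_s: 39.55
eef_pos: [0.4583, -0.4104, 0.032]
orientation: [0.11, 0.994, -0.0, 0.0]
wrist_force: [-0.5, 0.3, 4.5]
gripper_width: 0.021
gripper_force: 29.3
```

>>> carry_out(motion="0 0 0 0 0 0 0.15;0 0 0 0 0 0 0.15;0 0 0 0 0 0 0.15;0 0 0 0 0 0 0.15")

```text
time_s: 39.88
eef_pos: [0.4583, -0.4105, 0.032]
orientation: [0.11, 0.994, -0.0, 0.0]
wrist_force: [-0.6, 0.9, 6.2]
gripper_width: 0.0207
gripper_force: 29.4
```

>>> carry_out(motion="0 0 0 0 0 -0.5 0.15;0 0 0 0 0 -1.5 0.15;0 0 0 0 0 -3 0.15;0 0 0 0 0 -5 0.15;0 0 0 0 0 -7.5 0.15;0 0 0 0 0 -10 0.15;0 0 0 0 0 -11 0.15;0 0 0 0 0 -11 0.15;0 0 0 0 0 -11 0.15;0 0 0 0 0 -11 0.15")

```text
time_s: 40.72
eef_pos: [0.4571, -0.4092, 0.1398]
orientation: [0.11, 0.994, 0.001, -0.001]
wrist_force: [-0.5, -0.2, -1.5]
gripper_width: 0.0208
gripper_force: 29.4
```

```bash
sed -i 's/\.009)\]/Z)]/; s/^from h import \*/from h import *\nimport sys; Z=float(sys.argv[1])/' lid.py; python3 lid.py $(python3 -c "
from h import *
print(r.observe()['eef_pos'][2]-.032+.009)"); python3 -c "
from h import *
go(.5488,-.198,.14,-5)"
```

```text
[ 0.45709632 -0.40924775  0.13978436]
1 [  172   216   288   114 26434] [0.4452, -0.4052, 132.2925, 59.7922, -12.6418]
2 [ 519  241  121   89 3383] [0.4823, -0.2765, 62.2122, 45.3462, -5.1108]
cur pos [ 0.4569 -0.4092  0.1394] yaw -12.67 | shift cm [-4.33 22.62 -0.04] rotvec [ 0.0017 -0.0028 -0.1339] (7.7 deg)
```

>>> carry_out(motion="0 0 -0.02 -0.5 2.5 0 0.15;0 0 -0.04 -1.1 5.5 0 0.15;0 0 -0.06 -1.7 8.5 0 0.15;0 0 -0.08 -2.3 11.5 0 0.15;0 0 -0.1 -2.8 14.5 0 0.15;0 0 -0.12 -3.4 17.5 0 0.15;0 0 -0.134 -3.9 20.5 0 0.15;0 0 -0.134 -4.3 22 0 0.15;0 0 -0.134 -4.3 22.5 0 0.15;0 0 -0.134 -4.3 22.5 0 0.15;0 0 -0.134 -4.3 22.5 0 0.15;0 0 -0.134 -4.3 22.5 0 0.15")

```text
time_s: 41.77
eef_pos: [0.548, -0.2024, 0.1407]
orientation: [0.045, 0.999, -0.001, -0.001]
wrist_force: [-0.0, -0.7, -1.3]
gripper_width: 0.0207
gripper_force: 29.5
```

```bash
python3 -c "
from h import *
go(.5484,-.1981,.085,-5.0)"
```

```text
cur pos [ 0.548  -0.2024  0.1407] yaw -5.17 | shift cm [-0.01  0.43  5.57] rotvec [-0.0011 -0.0014 -0.0029] (0.2 deg)
```

>>> carry_out(motion="0 0 -0.003 0 0.3 1 0.15;0 0 -0.003 0 0.4 2.5 0.15;0 0 -0.003 0 0.4 4 0.15;0 0 -0.003 0 0.4 5.3 0.15;0 0 -0.003 0 0.4 5.3 0.15;0 0 -0.003 0 0.4 5.3 0.15;0 0 -0.003 0 0.4 5.3 0.15;0 0 -0.003 0 0.4 5.3 0.15")

```text
time_s: 42.43
eef_pos: [0.5503, -0.1965, 0.0891]
orientation: [0.042, 0.999, -0.0, 0.001]
wrist_force: [0.7, 0.7, -1.1]
gripper_width: 0.0207
gripper_force: 29.5
```

```bash
python3 -c "
from h import *
go(.5484,-.1981,.064,-5.0)"
```

```text
cur pos [ 0.5503 -0.1965  0.0891] yaw -4.85 | shift cm [ 0.18 -0.17  2.51] rotvec [-0.0004  0.0015  0.0026] (-0.2 deg)
```

>>> carry_out(motion="0 0 0.001 0.1 -0.1 0 0.15;0 0 0.001 0.1 -0.1 0 0.15;0 0 0.001 0.1 -0.1 0.5 0.15;0 0 0.001 0.1 -0.1 0.8 0.15;0 0 0.001 0.1 -0.1 0.8 0.15;0 0 0.001 0.1 -0.1 0.8 0.15")

```text
time_s: 42.93
eef_pos: [0.5482, -0.1967, 0.0798]
orientation: [0.043, 0.999, 0.0, -0.0]
wrist_force: [-0.5, 0.3, -1.2]
gripper_width: 0.021
gripper_force: 29.5
```

```bash
python3 -c "
from h import *
go(.5484,-.1981,.064,-5.0)"
```

```text
cur pos [ 0.5482 -0.1967  0.0798] yaw -4.88 | shift cm [-0.03 -0.13  1.58] rotvec [ 0.0002 -0.0009  0.0022] (-0.1 deg)
```

>>> carry_out(motion="0 0 0 0 -0.1 0 0.15;0 0 0 0 -0.1 0.5 0.15;0 0 0 0 -0.1 1 0.15;0 0 0 0 -0.1 1.3 0.15;0 0 0 0 -0.1 1.5 0.15;0 0 0 0 -0.1 1.6 0.15;0 0 0 0 -0.1 1.7 0.15;0 0 0 0 -0.1 1.7 0.15")

```text
time_s: 43.6
eef_pos: [0.5484, -0.1979, 0.0631]
orientation: [0.043, 0.999, 0.0, -0.0]
wrist_force: [-0.5, -0.0, -0.8]
gripper_width: 0.0205
gripper_force: 29.5
```

>>> carry_out(motion="0 0 0 0 0 0.1 0.15;0 0 0 0 0 0.1 0.15;0 0 0 0 0 0.1 0.25;0 0 0 0 0 0.1 0.4;0 0 0 0 0 0.1 0.6;0 0 0 0 0 0.1 0.8;0 0 0 0 0 0.1 1;0 0 0 0 0 -1.5 1;0 0 0 0 0 -4.5 1;0 0 0 0 0 -8.5 1;0 0 0 0 0 -12.5 1;0 0 0 0 0 -16 1")

```text
time_s: 44.6
eef_pos: [0.5487, -0.198, 0.2258]
orientation: [0.043, 0.999, -0.0, 0.001]
wrist_force: [1.5, -0.5, -0.2]
gripper_width: 0.0854
gripper_force: 0.0
```

>>> carry_out(motion="0 0 0 2 0 -3 1;0 0 0 4 0 -5 1;0 0 0 4 0 -5 1;0 0 0 4 0 -5 1;0 0 0 4 0 -5 1")

```text
time_s: 45.02
eef_pos: [0.5087, -0.1944, 0.2729]
orientation: [0.043, 0.999, 0.0, 0.0]
wrist_force: [-0.2, -0.4, 0.0]
gripper_width: 0.085
gripper_force: 0.0
```

```bash
python3 lid.py .039; python3 -c "
import cv2;i=cv2.imread('pics/w10.png');cv2.imwrite('pics/w11.png',i)"
```

```text
[ 0.50867548 -0.19436425  0.27287161]
1 [ 526   42   77   84 4955] [0.4063, 0.0664, 77.9552, 77.8678, 23.007]
3 [ 452  190  127  107 8769] [0.5752, 0.0342, 142.5146, 98.929, 9.0043]
4 [ 254  202  122   74 8505] [0.5483, -0.1967, 133.0734, 86.8398, -4.9194]
```

View pics/w11.png

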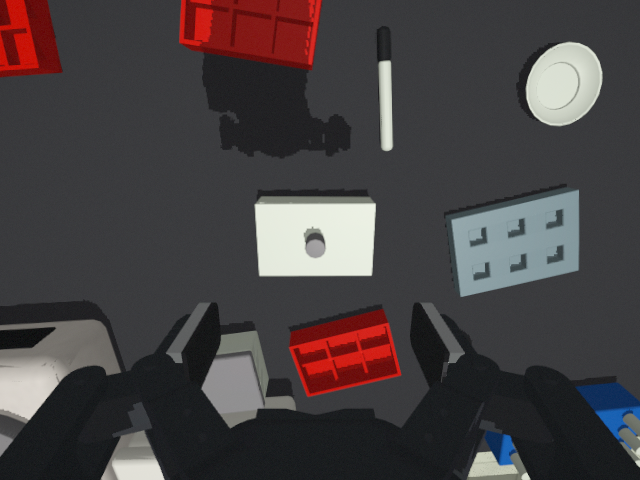

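The lid sits square on the box: (.5483,−.1967) at −4.9°, against the box at (.5488,−.1967) and −5.0°. Its apparent size fits the seated height. The marker, dish and trays look undisturbed, so I'm handing in.

```bash
python3 -c "
from rig import r
print(r.sign_off())"
```

```text
the job is handed in; nothing more can be done
None
```

I handed the job in at about 45 s of the 210 s limit: all five blocks are in their own compartments, the lid is seated on the box, and the tongs are back in their stand; the sign-off returned no verdict, so these are my own camera and pose readings.

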